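# Lock the work stop with the hex key

## Robot

A 6-joint arm with a two-finger parallel gripper is mounted at the origin on a cart in front of the work surface, level with it; the furniture and walls round the work are solid. World frame = base frame: x ahead of the robot, y to its left, z up, the work surface at z = 0. Lengths are in m, angles in rad, forces in N, time in s.
With the tool pointing down it reaches from about 0.375 to 0.975 m from the base axis. Payload 3.8 kg.
Tool frame: the origin (TCP) lies on the centre line of the jaws, within the pads' length; the fingertips stand 14 mm ahead of it and the grasp point (between the pads) lies 5 mm behind it (bot.finger_overhang is the distance from the TCP to the fingertips, in m); y points along the fingers, x is the direction in which the jaws open and shut, and the axes are right-handed (so a half turn about y gives the same grasp; the last joint's range is limited). The gripper opens to 85 mm and grips with 20 to 120 N. Pads are 22 mm wide; open, the fingers measure 114 mm over their backs; the gripper's body (76 mm by 85 mm) begins 54 mm behind the grasp point. The pads swing forward as they close: fully open they stand 13 mm farther back than shut.
Start: joints at [-1.342, 0.264, 1.604, -0, 1.274, -0.037], TCP at [0.177, -0.651, 0.207] pointing down, gripper open.
Joint ranges: [-2.63, 2.63], [-0.94, 2.18], [0.31, 2.57], [-1.31, 4.45], [0, 2.66], [-2.55, 2.55]. Speed limits (rad/s): [2.57, 2.57, 3.14, 3.14, 3.14, 3.14].

## Interface

Orientations are given as a rotation vector (axis times angle).
In Python, from workcell import readout, read_camera, bot, spotter gives the robot as it stands.
- The arm moves only by the tool jog_arm, never from a script. Its argument "increments" is a list of rows, each a list of 7 numbers: the shift along the tool's x, y, z in m, then the turn, a rotation vector about the tool's x, y, z in rad, then the opening, from 0 (shut) to 1 (fully open). A call has 1 to 10 rows; each row shifts and turns the pose as measured when the row begins, along the tool's axes as they then stand; what a row does not reach is not made up. A row lasts 1/8 s, in which the tool goes at most 62.5 mm and 10.7 degrees, less where a joint would pass 70% of its speed; a pose out of reach is approached as far as the arm can. A call with a gripper value outside its range is refused whole. The fingers move at their own pace and stop on an object; "force" is the grip in N (left out, the last holds). Time passes only in rows, so rows that do not move let the fingers close. It gives the time, the measured TCP pose, the force and the opening at its end, in the units of the state.
- readout.read_state(): the state, without advancing time (a new reading comes with each control period).
- read_camera(name): name is "side" or "top" or "wrist"; returns a dict with "img" (480x640x3 uint8, blue, green, red), "range_z" (480x640 float32, m along the optical axis (not along the pixel's ray), 0 where there is no reading), "fx", "fy", "cx", "cy" (pixels), "world_from_camera" (4x4, takes a point from camera to world coordinates). Camera axes: x right, y down, z forward; pixel columns grow to the right and rows downward; lengths in m; the calibration is good to about 2 mm. The wrist camera is an equidistant fisheye: a pixel r from the principal point sees the ray r / f radians off the axis. A picture is of the moment at which its call begins.
- bot.finish_job(): hands the job in, once; it reports no verdict.
Trained networks look in a picture, given as the dict that the camera call returned (one of the last four; its "shot" number tells which), for a name from the list of things; names that differ only in an ending like _2 or _b are one class to them, and where a whole thing is asked for, a point or a joint stands for the part that bears it (a point fixed in the world has none). Each returns a list of dicts, best first, with "p" (0 to 1); they miss things now and then, are a little off and sometimes report something else, mostly with a low value. They report only what shows in the picture. A call takes as long as a camera call.
- spotter.masks_of(picture, thing): "mask" (480x640 bool, what is visible of it) and "location" ([column, row] in pixels, amid what is visible of it).
- spotter.spot_point(picture, thing): "location" ([column, row] in pixels: a listed point, or the origin of a listed thing).
The state is a dict: "time": time; "q": joint angles; "joint_vel": joint speeds; "joint_torque": joint torques, N m; "tool_pos": TCP position; "tcp_rot": TCP orientation; "wrist_force": force on the tool from outside, world axes, zero at the start; "torque": the same for the moment, N m; "width": opening from 0.0 (shut) to 1.0 (fully open).
Only numpy, scipy, OpenCV 4.12 (cv2) and the standard library are available. Lean on these libraries where they do the work, as an engineer would, in place of code of your own. Each camera call takes 0.05 s, during which the arm holds its last target. There are 200 camera calls.

## Task

Lock the blue work stop: lift the hex key with the square red head out of its stand, feel gently along the slot in the top of the stop for the hexagon socket of the clamping screw hidden down inside, and seat the key fully home in it. Then turn the screw clockwise (seen from above) with fresh grips as you need them (a quarter turn each suits the head), until it comes up tight against its end stop, and leave the key standing in the screw. Press only lightly, with no more than about 20 N, until the key is home, and leave the tube against the fence and the two ceramic cups where they are.

Things in the scene. Friction and masses are not known exactly. Their poses are not given: they have to be found in the camera images.
- key_grip (a point): centre of the key's square red head, which is 22 x 22 mm and 26 mm tall, so that it can be gripped anew every quarter turn (key 160 to 260 g). Below it a straight hexagonal steel shank, 14 mm across flats, 16 mm across corners, with two of its flats facing +x and -x. This point is 111 mm above the key's tip. Starts upright, 45 mm deep in the stand: lift it straight up.
- key_tip (a point): lowest point of the key, on its axis; z points up the shank. The lowest 4 mm are a tapered round nose (13 mm wide at the end, 13.8 mm at its top); above it the full hexagon begins.
- stand: fixed wooden key stand, 60 x 60 x 50 mm on a 70 x 70 mm steel foot plate; origin at the centre of its underside; round hole 19 mm wide in the middle, its floor 5 mm above the table.
- slot_mid (a point): middle of the slot in the stop's top face, at the level of that face, 40 mm above the table; z up, y along the slot. The slot is 44 mm long (y), 20 mm wide (x), through a 10 mm cover. 11 mm below the top face lies a flat steel washer plate, and level with it, on the slot's middle line 4 to 9 mm to one side or the other of this point (not measured), is the screw's head, 26 mm wide.
- stop: fixed blue work stop, 80 x 90 (y) x 40 mm, with a steel fence 62 mm high on its +x edge; origin at the centre of its underside, 40 mm straight below slot_mid, same axes.
- key: the whole key; origin at its tip, x and y square to the head's faces, z up the shank.
- screw (a joint): turn of the screw, rad; grows clockwise from above; starts at 0 to 0.6, rigid stop at 3.2; friction 0.15 Nm. Its hex socket is 15.2 mm across flats (18.6 at its lead-in, 1.7 mm deep); floor 35 mm below the stop's top face, where a seated tip rests. Hexagon angle at the start unknown: a nose in the socket halts about 17 mm below the face until twisted to within 10 degrees.
- tube: dark square steel tube offcut, 30 x 70 x 30 mm, lying loose against the far side of the fence; origin at the centre of its underside.
- cup_a: loose pink ceramic cup, 17 mm wide, 30 mm high, standing near the work; origin at the centre of its underside.
- cup_b: loose pink ceramic cup, 19 mm wide, 30 mm high, standing near the work; origin at the centre of its underside.

How it is judged:
By the outcome, as a careful person would: the job done as asked, in the order asked, and still so for the second after the job is handed in, with the robot touching nothing.
It also fails if it takes over 72 s, if anything falls off the work surface, if the arm or the gripper's body presses on something with over 40 N, if the wrist force passes 120 N, or if a joint passes its speed limit or range.

## Working session

There is one attempt and no reset: what is moved stays moved. The work goes in short steps, Python scripts to look and compute and a tool call to move; the robot and the scene stay as the last step left them, time stands still between calls to the robot, and variables do not carry over. Pictures are saved under pics/ and viewed, about 8 in all and at most 12, crops included, and the job is handed in when it is done.

Besides the shell and the picture viewer there is one more tool, called after "Call:" as a command line: name --pt "numbers of a row" for each row, then --argument value for the rest. jog_arm: Moves the arm, as the interface text tells. Its arguments: {"type":"object","properties":{"increments":{"type":"array"},"force":{"type":"number"}},"required":["increments"]}

```bash
ls; mkdir -p pics; cat > h.py <<'E'
import numpy as np, cv2
from scipy.spatial.transform import Rotation as R
from workcell import readout, read_camera, bot, spotter
def to_world(p,u,v,z=None):
    u=np.atleast_1d(u).astype(float);v=np.atleast_1d(v).astype(float)
    if z is None: z=p["range_z"][v.round().astype(int),u.round().astype(int)]
    c=np.stack([(u-p["cx"])/p["fx"]*z,(v-p["cy"])/p["fy"]*z,z+0*u],1)
    T=p["world_from_camera"]; return c@T[:3,:3].T+T[:3,3]
def on_plane(p,u,v,h):
    a=to_world(p,u,v,1.0); o=p["world_from_camera"][:3,3]
    d=a-o; return o+d*((h-o[2])/d[:,2])[:,None]
E
python3 - <<'E'
from h import *
np.set_printoptions(precision=4,suppress=True)
s=readout.read_state(); print(s)
for n in ["top","side"]:
    p=read_camera(n); cv2.imwrite(f"pics/{n}0.png",p["img"])
    print(n,p["fx"],p["world_from_camera"])
    for t in ["key_grip","slot_mid","stand","stop","tube","cup_a","key"]:
        for d in spotter.spot_point(p,t)[:3]:
            u,v=d["location"]; print(t,round(d["p"],2),np.round([u,v],1),to_world(p,u,v))
E
```

```text
pics
{'time': 0.0, 'q': array([-1.3419,  0.2648,  1.6054, -0.    ,  1.2737, -0.0369]), 'joint_vel': array([-0.0007, -0.0004, -0.0004,  0.0011, -0.0004, -0.0002]), 'joint_torque': array([  0.0003, -51.511 , -36.7317,   0.    ,   0.0129,   0.    ]), 'tool_pos': array([ 0.1771, -0.6505,  0.206 ]), 'tcp_rot': array([-1.3218,  1.0125, -1.0096]), 'wrist_force': array([-0.4938, -0.0584,  0.6638]), 'torque': array([ 0.0228, -0.0168,  0.0108]), 'width': 0.9998170565490521}
top 582.3044004153675 [[-0.0059 -0.9827  0.1851  0.3545]
 [-0.9999  0.0037 -0.0123 -0.229 ]
 [ 0.0114 -0.1852 -0.9826  1.0264]
 [ 0.      0.      0.      1.    ]]
key_grip 0.68 [376.6 251.4] [[ 0.5036 -0.3284  0.1301]]
slot_mid 0.96 [227.7 249.9] [[ 0.5271 -0.0786  0.0114]]
stand 0.68 [366.5 261.5] [[ 0.4993 -0.3195  0.0526]]
stop 0.86 [229.5 249.4] [[ 0.5288 -0.081   0.0065]]
stop 0.57 [369.8 261.4] [[ 0.499  -0.3248  0.0551]]
tube 0.79 [218.8 218.4] [[ 0.5726 -0.0698  0.0622]]
tube 0.65 [315.6 313.9] [[ 0.4139 -0.2332  0.0141]]
tube 0.38 [374.4 254.2] [[ 0.4997 -0.3252  0.1272]]
cup_a 0.49 [334.2 204.6] [[ 0.6076 -0.2672  0.0162]]
cup_a 0.47 [312.  313.6] [[ 0.4142 -0.227   0.0183]]
key 0.77 [369.7 262.5] [[ 0.4991 -0.3259  0.0417]]
side 527.6450019116619 [[ 0.9678 -0.1272  0.2172  0.3435]
 [-0.2516 -0.4747  0.8434 -0.9732]
 [-0.0042 -0.8709 -0.4914  0.5386]
 [ 0.      0.      0.      1.    ]]
key_grip 0.85 [319.5 270.2] [[ 0.5054 -0.3394  0.1197]]
slot_mid 0.82 [296.9 237.5] [[ 0.5278 -0.0711  0.0273]]
stand 0.98 [321.2 331.4] [[ 0.5014 -0.363   0.0247]]
stop 0.91 [298.  254.9] [[ 0.5172 -0.1285  0.0217]]
tube 0.72 [327.5 244. ] [[ 0.5786 -0.1164  0.0299]]
tube 0.71 [317. 271.] [[ 0.5011 -0.3414  0.1202]]
cup_a 0.52 [246.8 304.7] [[ 0.4036 -0.2375  0.004 ]]
cup_a 0.5 [369.4 297.7] [[ 0.614  -0.2651 -0.0012]]
key 0.6 [319.3 330.2] [[ 0.4983 -0.3639  0.0284]]
```

```bash
python3 - <<'E'
import cv2,numpy as np
a=cv2.imread("pics/top0.png");b=cv2.imread("pics/side0.png")
A=cv2.resize(a[170:350,160:440],None,fx=2.8,fy=2.8,interpolation=cv2.INTER_CUBIC)
cv2.imwrite("pics/a.png",A)
cv2.imwrite("pics/b.png",cv2.resize(b[180:400,200:440],None,fx=2.7,fy=2.7,interpolation=cv2.INTER_CUBIC))
E
```

```text
(no output)
```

View pics/a.png

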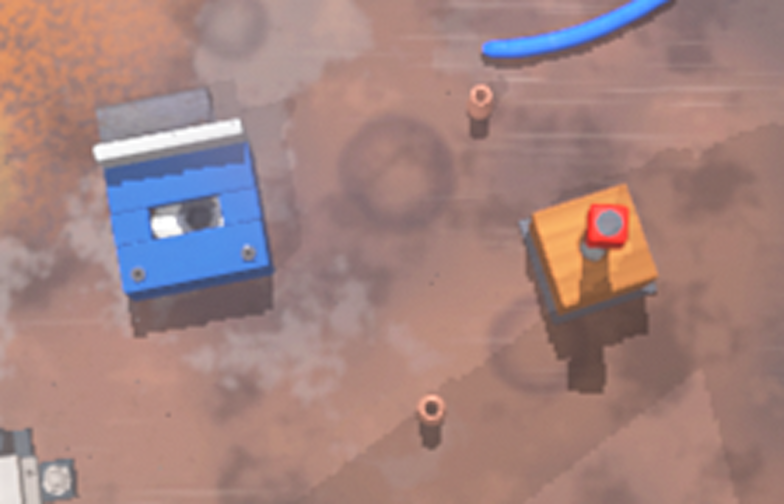

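View pics/b.png

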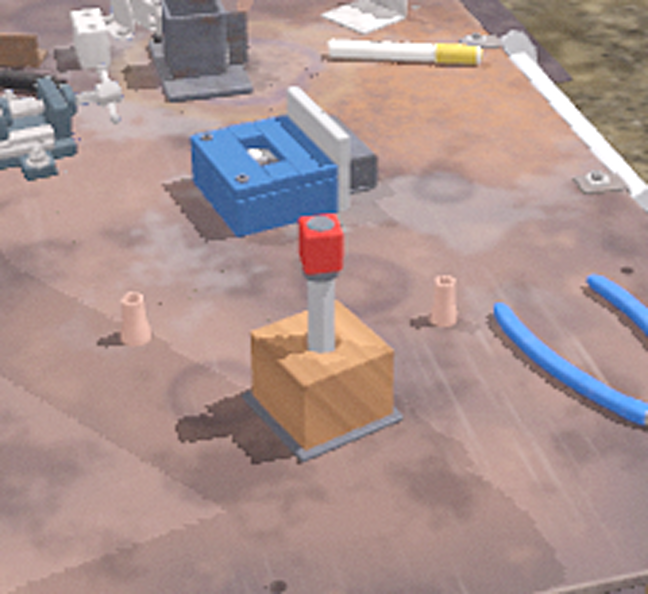

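Top view: the blue stop is turned about 10°, with a dark socket showing in the right (-y) half of the slot, near crop (203,213). The key head is at crop (608,223), and the cups are at (480,100) and (431,410). The side view agrees with this and shows the tube behind the fence. Next I'll measure it all precisely.

```bash
python3 - <<'E'
from h import *
np.set_printoptions(precision=4,suppress=True)
s=readout.read_state(); print(R.from_rotvec(s["tcp_rot"]).as_matrix())
def rect(P): 
    (c,w,a)=cv2.minAreaRect((P[:,:2]*1000).astype(np.float32)); return np.round(c,1),np.round(w,1),round(a,1)
for n in ["top","side"]:
    p=read_camera(n)
    hsv=cv2.cvtColor(p["img"],cv2.COLOR_BGR2HSV); H,S,V=cv2.split(hsv)
    vv,uu=np.mgrid[0:480,0:640]
    W=to_world(p,uu.ravel(),vv.ravel()).reshape(480,640,3)
    def near(x,y,r): return np.hypot(W[...,0]-x,W[...,1]-y)<r
    red=near(.503,-.33,.04)&(W[...,2]>.1)&((H<8)|(H>172)|(S<60))
    z=W[red][:,2]; print(n,"head",red.sum(),np.percentile(z,[50,90]), rect(W[red]), W[red].mean(0))
    top=red&(W[...,2]>.123); print(" top",top.sum(),rect(W[top]),W[top].mean(0))
    blue=near(.527,-.08,.08)&(H>95)&(H<125)&(S>120)&(abs(W[...,2]-.04)<.006)
    blue=cv2.morphologyEx(blue.astype(np.uint8),cv2.MORPH_OPEN,np.ones((2,2)))>0
    v,u=np.nonzero(blue); P=on_plane(p,u,v,.04); print(" stop",len(u),rect(P),"z",np.median(W[blue][:,2]))
    # slot: hole inside
    m=blue.astype(np.uint8); cs,hh=cv2.findContours(m,cv2.RETR_CCOMP,cv2.CHAIN_APPROX_NONE)
    for c,h in zip(cs,hh[0]):
        if h[3]>=0 and cv2.contourArea(c)>30:
            q=c[:,0,:]; print(" slot",rect(on_plane(p,q[:,0],q[:,1],.04)))
    st=near(.5,-.325,.06)&(abs(W[...,2]-.05)<.004)&(S>90)
    v,u=np.nonzero(st);print(" stand",rect(on_plane(p,u,v,.05)))
    pink=(H<14)&(abs(W[...,2]-.02)<.012)&(W[...,2]>.01)&(W[...,0]>.3)&(W[...,0]<.7)&(W[...,1]<0.1)
    k,l,stt,cc=cv2.connectedComponentsWithStats(pink.astype(np.uint8))
    for i in range(1,k):
        if stt[i,4]>25: print(" cup?",stt[i,4],W[l==i].mean(0))
    f=near(.57,-.07,.08)&(W[...,2]>.055)&(W[...,2]<.075); print(" fence",f.sum(),rect(W[f]))
E
```

```text
[[ 0.2627 -0.      0.9649]
 [-0.9649 -0.      0.2627]
 [ 0.     -1.     -0.    ]]
top head 217 [0.1295 0.1319] (array([ 506.6, -329.2]), array([20.9, 22.7]), 85.4) [ 0.5052 -0.3282  0.1277]
 top 188 (array([ 506.5, -329.2]), array([20.4, 23. ]), 83.0) [ 0.5059 -0.329   0.1295]
 stop 1825 (array([524.1, -82. ]), array([79.5, 89.9]), 11.0) z 0.040922221916140034
 slot (array([490.4, -53. ]), array([12.1, 13.9]), 18.6)
 slot (array([ 503.3, -120. ]), array([12.3, 10.9]), 45.7)
 slot (array([525.3, -81.5]), array([24.3, 47.9]), 10.8)
 stand (array([ 506.5, -329.7]), array([60.4, 60.8]), 18.0)
 cup? 59 [ 0.6042 -0.2622  0.0207]
 cup? 64 [ 0.4903 -0.3084  0.0206]
 cup? 30 [0.4329 0.0465 0.0208]
 cup? 49 [ 0.4093 -0.2304  0.0207]
 cup? 597 [0.3443 0.0151 0.0213]
 cup? 301 [0.358  0.0827 0.0209]
 cup? 82 [ 0.3693 -0.002   0.0167]
 cup? 63 [0.3036 0.0728 0.0212]
 cup? 43 [ 0.3039 -0.0117  0.0155]
 fence 351 (array([569.6, -71.9]), array([11.6, 89.1]), 11.1)
side head 329 [0.1198 0.1277] (array([ 505.8, -330.9]), array([24.5, 21.7]), 85.1) [ 0.5045 -0.337   0.1184]
 top 135 (array([ 505.8, -330.6]), array([23.8, 21.6]), 86.2) [ 0.5054 -0.3333  0.1268]
 stop 801 (array([524.5, -93.6]), array([78.9, 94. ]), 11.8) z 0.03796364299080879
 slot (array([525. , -92.9]), array([22.5, 43.5]), 12.5)
 stand (array([ 504.7, -334.2]), array([61.8, 63.2]), 18.5)
 cup? 46 [0.3624 0.0605 0.0255]
 cup? 31 [0.4303 0.05   0.0244]
 cup? 239 [0.3425 0.0085 0.0176]
 cup? 85 [ 0.604  -0.2648  0.0206]
 cup? 98 [ 0.4095 -0.2341  0.0206]
 cup? 563 [ 0.5008 -0.3515  0.0211]
 fence 151 (array([569.4, -73.8]), array([12.6, 92.5]), 11.6)
```

Call:
jog_arm --pt "-0.0224 0 0.0402 0 -0.157 0 1" --pt "-0.0158 0 0.0432 0 -0.157 0 1" --pt "-0.0089 0 0.0451 0 -0.157 0 1" --pt "-0.0017 0 0.046 0 -0.157 0 1" --pt "0.0055 0 0.0457 0 -0.157 0 1" --pt "0.0126 0 0.0442 0 -0.157 0 1" --pt "0.0194 0 0.0417 0 -0.157 0 1" --pt "0.0257 0 0.0382 0 -0.157 0 1" --pt "0.0313 0 0.0337 0 -0.157 0 1" --pt "0.0362 0 0.0284 0 -0.157 0 1"

```text
time: 2.15
tool_pos: [0.5074, -0.3169, 0.2084]
tcp_rot: [-1.562, -0.245, 0.242]
wrist_force: [0.4, -0.4, -0.1]
width: 0.999
```

```bash
cat >> h.py <<'E'
np.set_printoptions(precision=4,suppress=True)
def rel(goal,yaw,n=1,tilt=True):
    """error from now to TCP goal, jaw x at yaw(deg), tool down: in tool axes"""
    s=readout.read_state(); M=R.from_rotvec(s["tcp_rot"]); a=np.radians(yaw)
    x=np.array([np.cos(a),np.sin(a),0]);y=np.array([0,0,-1.]);G=R.from_matrix(np.stack([x,y,np.cross(x,y)],1))
    mx=M.as_matrix()[:,0]
    print("t",round(s["time"],2),"pos",s["tool_pos"],"yaw",round(np.degrees(np.arctan2(mx[1],mx[0])),2),"q6",s["q"][5].round(3),"F",s["wrist_force"],"T",s["torque"],"w",round(s["width"],3))
    print(" shift",M.inv().apply(np.array(goal)-s["tool_pos"]),"turn",(M.inv()*G).as_rotvec())
E
python3 -c "
from h import *
rel([.506,-.3297,.206],85)"
```

```text
t 2.15 pos [ 0.5074 -0.3169  0.2084] yaw 17.76 q6 -0.908 F [ 0.4225 -0.4369 -0.0925] T [-0.0304 -0.0156  0.0114] w 0.999
 shift [-0.0053  0.0025 -0.0118] turn [ 0.0054 -1.1736 -0.0016]
```

Call:
jog_arm --pt "-0.0053 0 -0.0118 0.005 -0.175 0 1" --pt "0 0 0 0 -0.175 0 1" --pt "0 0 0 0 -0.175 0 1" --pt "0 0 0 0 -0.175 0 1" --pt "0 0 0 0 -0.175 0 1" --pt "0 0 0 0 -0.175 0 1" --pt "0 0 0 0 -0.12 0 1"

```text
time: 3.02
tool_pos: [0.5095, -0.3258, 0.2091]
tcp_rot: [-1.231, -1.18, 1.176]
wrist_force: [-0.5, 0.6, -0.9]
width: 0.999
```

```bash
python3 -c "
from h import *
rel([.506,-.3297,.206],85)
p=read_camera('wrist'); cv2.imwrite('pics/w1.png',p['img']); print(p['fx'],p['cx'],p['cy'],p['world_from_camera'])
for t in ['key_grip','slot_mid']:
  for d in spotter.spot_point(p,t)[:2]: print(t,d)
p=read_camera('top'); cv2.imwrite('pics/t1.png',p['img'])
"
```

```text
t 3.02 pos [ 0.5095 -0.3258  0.2091] yaw 87.54 q6 -2.14 F [-0.5051  0.5547 -0.8797] T [-0.0023  0.0064 -0.0165] w 0.999
 shift [-0.004   0.0031  0.0034] turn [0.0026 0.0444 0.0006]
371.64829954431775 321.8375317406249 240.28113871814233 [[ 0.043   0.9518  0.3036  0.4322]
 [ 0.9991 -0.0407 -0.0139 -0.3208]
 [-0.0009  0.3039 -0.9527  0.3763]
 [ 0.      0.      0.      1.    ]]
key_grip {'location': [313.2, 234.2], 'p': 0.89}
slot_mid {'location': [550.2, 220.0], 'p': 0.72}
slot_mid {'location': [409.4, 104.4], 'p': 0.4}
```

View pics/w1.png

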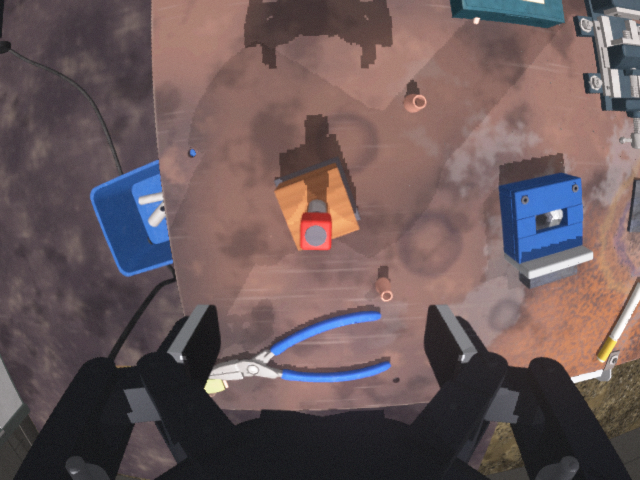

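The wrist view shows the key head near (315,232), between the jaws in y, with the cups clear of it at (417,102) and (385,290). The stop is at (545,215). I'll locate the head with the fisheye model.

```bash
cat >> h.py <<'E'
def fish_plane(p,u,v,h):
    u=np.atleast_1d(u).astype(float)-p["cx"];v=np.atleast_1d(v).astype(float)-p["cy"]
    u/=p["fx"];v/=p["fy"];r=np.hypot(u,v)+1e-9
    d=np.stack([np.sin(r)*u/r,np.sin(r)*v/r,np.cos(r)],1)@p["world_from_camera"][:3,:3].T
    o=p["world_from_camera"][:3,3]; return o+d*((h-o[2])/d[:,2])[:,None]
def rect(P):
    (c,w,a)=cv2.minAreaRect((P[:,:2]*1000).astype(np.float32)); return np.round(c,1),np.round(w,1),round(a,1)
def head(p,h=.129,uv=(315,236),r=22):
    V,U=np.mgrid[0:480,0:640]; b,g,rr=[p["img"][...,i].astype(int) for i in range(3)]
    red=((rr>1.9*g)&(rr>150))|((abs(rr-g)<25)&(rr<190))   # lit top face or grey disc
    red&=np.hypot(U-uv[0],V-uv[1])<r
    v,u=np.nonzero(((rr>2.2*g)&(rr>205))&(np.hypot(U-uv[0],V-uv[1])<r)); print("head",len(u),rect(fish_plane(p,u,v,h)))
E
python3 -c "
from h import *
p=read_camera('wrist')
print(p['img'][[220,225,228,236,240,246,249],[305,305,305,305,305,315,315]])
head(p)
c=p['img'][200:270,280:360]; cv2.imwrite('pics/w1c.png',cv2.resize(c,None,fx=8,fy=8,interpolation=cv2.INTER_CUBIC))
"
```

```text
[[ 42  48 172]
 [ 82  88 249]
 [ 90  95 249]
 [152 140 164]
 [116 113 235]
 [142 135 214]
 [ 82  86 236]]
head 436 (array([ 507.1, -328.7]), array([21.7, 20.4]), 87.1)
```

View pics/w1c.png

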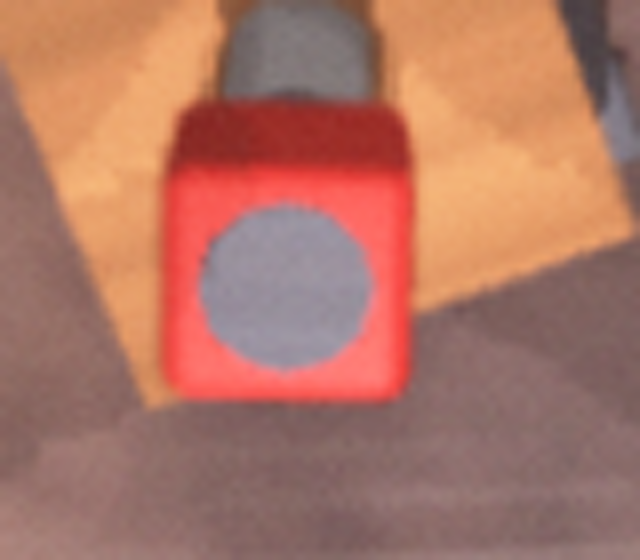

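Call:
jog_arm --pt "-0.0032 0.03 0.0027 0 0.005 0 1" --pt "0 0.03 0 0 0 0 1" --pt "0 0.02 0 0 0 0 0.6" --pt "0 0.01 0 0 0 0 0.45" --pt "0 0 0 0 0 0 0.45"

```text
time: 3.9
tool_pos: [0.5081, -0.3298, 0.1183]
tcp_rot: [-1.243, -1.167, 1.162]
wrist_force: [-0.5, -0.5, 0.4]
width: 0.451
```

```bash
python3 -c "
from h import *
rel([.5068,-.329,.111],87)"
```

```text
t 3.9 pos [ 0.5081 -0.3298  0.1183] yaw 86.45 q6 -2.128 F [-0.5253 -0.527   0.4303] T [ 0.0097  0.0562 -0.0192] w 0.451
 shift [0.0008 0.0073 0.0014] turn [ 0.0055 -0.0097 -0.0013]
```

Call:
jog_arm --pt "0.0008 0.0073 0.0014 0.005 -0.01 0 0.45" --pt "0 0 0 0 0 0 0.4" --pt "0 0 0 0 0 0 0" --pt "0 0 0 0 0 0 0" --pt "0 0 0 0 0 0 0" --force 60

```text
time: 4.53
tool_pos: [0.5087, -0.3302, 0.114]
tcp_rot: [-1.24, -1.172, 1.172]
wrist_force: [0.9, 0.5, 0.5]
width: -0.003
```

```bash
python3 -c "
from h import *
rel([.5068,-.329,.111],87)"
```

```text
t 4.53 pos [ 0.5087 -0.3302  0.114 ] yaw 87.03 q6 -2.135 F [0.9419 0.4781 0.5471] T [ 0.0397  0.0062 -0.0292] w -0.003
 shift [0.0011 0.003  0.002 ] turn [ 0.0049  0.0005 -0.0042]
```

The jaws shut fully (width 0), so they missed the head. I'll look.

```bash
python3 -c "
from h import *
p=read_camera('side'); a=p['img'][180:380,220:460]
q=read_camera('wrist'); b=q['img'][180:480,170:470]
a=cv2.resize(a,(480,400));b=cv2.resize(b,(400,400)); cv2.imwrite('pics/x1.png',cv2.resize(np.hstack([a,b]),None,fx=.9,fy=.9))
print(spotter.spot_point(p,'key_grip')[:1],spotter.spot_point(q,'key_grip')[:1])
"
```

```text
[{'location': [318.6, 272.6], 'p': 0.65}] [{'location': [321.3, 287.3], 'p': 0.56}]
```

View pics/x1.png

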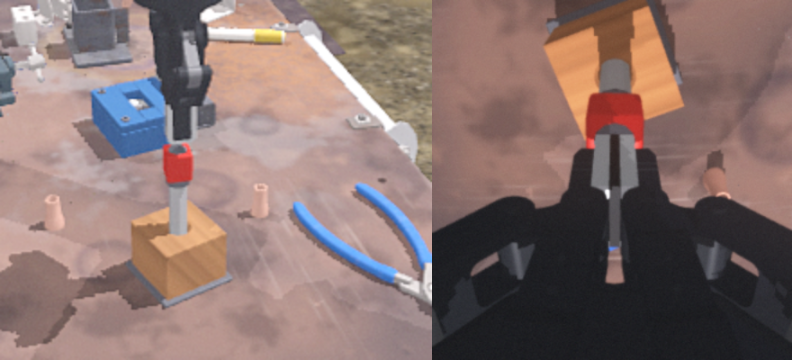

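```bash
python3 -c "
from h import *
p=read_camera('side')
for v in range(225,290,4): print(v,to_world(p,[316,320,325],[v]*3).round(3).tolist(),p['img'][v,320].tolist())
q=read_camera('wrist')
for v in (240,255,262,270,280,290,300,320): print(v,q['range_z'][v,[300,307,320]],q['img'][v,307].tolist())
print(q['world_from_camera'])
p=read_camera('top')
V,U=np.mgrid[0:480,0:640];W=to_world(p,U.ravel(),V.ravel()); m=(abs(W[:,0]-.507)<.05)&(abs(W[:,1]+.33)<.06)&(W[:,2]>.1)
print(m.sum(), W[m].min(0),W[m].max(0))
"
```

```text
225 [[0.494, -0.368, 0.211], [0.494, -0.388, 0.221], [0.5, -0.391, 0.221]] [69, 61, 58]
229 [[0.493, -0.369, 0.205], [0.495, -0.384, 0.213], [0.504, -0.376, 0.208]] [65, 55, 58]
233 [[0.494, -0.367, 0.198], [0.497, -0.375, 0.202], [0.505, -0.372, 0.199]] [59, 57, 52]
237 [[0.494, -0.367, 0.192], [0.501, -0.361, 0.188], [0.508, -0.361, 0.186]] [73, 66, 64]
241 [[0.5, -0.341, 0.171], [0.505, -0.343, 0.171], [0.513, -0.341, 0.169]] [71, 65, 64]
245 [[0.5, -0.34, 0.164], [0.505, -0.343, 0.164], [0.513, -0.344, 0.164]] [68, 60, 62]
249 [[0.5, -0.34, 0.157], [0.505, -0.344, 0.159], [0.512, -0.344, 0.157]] [69, 59, 58]
253 [[0.5, -0.339, 0.149], [0.506, -0.34, 0.15], [0.513, -0.343, 0.15]] [60, 61, 56]
257 [[0.5, -0.341, 0.144], [0.506, -0.339, 0.142], [0.515, -0.336, 0.139]] [50, 46, 45]
261 [[0.504, -0.326, 0.128], [0.509, -0.327, 0.128], [0.571, -0.127, -0.001]] [97, 89, 90]
265 [[0.501, -0.337, 0.128], [0.507, -0.337, 0.127], [0.514, -0.339, 0.127]] [111, 107, 205]
269 [[0.5, -0.34, 0.123], [0.506, -0.34, 0.122], [0.513, -0.342, 0.122]] [56, 59, 192]
273 [[0.5, -0.339, 0.116], [0.506, -
[... 252 characters left out ...]
0.092], [0.507, -0.337, 0.092], [0.549, -0.207, -0.001]] [163, 161, 161]
289 [[0.501, -0.334, 0.083], [0.507, -0.336, 0.084], [0.546, -0.219, -0.001]] [168, 163, 166]
240 [0.2416 0.2431 0.2269] [89, 134, 201]
255 [0.244  0.2452 0.1915] [114, 168, 238]
262 [0.1853 0.1793 0.1806] [40, 44, 144]
270 [0.1711 0.1699 0.1695] [41, 47, 144]
280 [0.1649 0.1642 0.1647] [42, 47, 162]
290 [0.1656 0.1664 0.1645] [55, 56, 120]
300 [0.1676 0.1456 0.1452] [127, 126, 128]
320 [0.1376 0.1293 0.1306] [127, 122, 124]
[[ 0.052   0.951   0.3049  0.4309]
 [ 0.9986 -0.0479 -0.0209 -0.3236]
 [-0.0053  0.3055 -0.9522  0.2807]
 [ 0.      0.      0.      1.    ]]
12658 [ 0.457  -0.3898  0.1048] [ 0.557  -0.27    0.5323]
```

```bash
python3 -c "
from h import *
print(bot.finger_overhang,[a for a in dir(bot) if a[0]!='_'])
q=read_camera('wrist')
def fw(u,v):
    z=q['range_z'][v,u]; a=(u-q['cx'])/q['fx'];b=(v-q['cy'])/q['fy'];r=np.hypot(a,b)
    c=np.array([np.tan(r)*a/r,np.tan(r)*b/r,1])*z; T=q['world_from_camera']; return T[:3,:3]@c+T[:3,3]
for v in (270,280,288,292,296,300,304,310,320,330): print(v,[fw(u,v).round(3).tolist() for u in (297,306,313,322)])
rel([.5068,-.329,.111],87)
"
```

```text
0.014 ['MotionError', 'finger_overhang', 'finish_job']
270 [[0.524, -0.346, 0.052], [0.495, -0.335, 0.123], [0.496, -0.332, 0.122], [0.496, -0.328, 0.122]]
280 [[0.498, -0.339, 0.127], [0.497, -0.335, 0.13], [0.497, -0.332, 0.13], [0.498, -0.328, 0.13]]
288 [[0.502, -0.339, 0.128], [0.502, -0.335, 0.129], [0.501, -0.332, 0.131], [0.501, -0.328, 0.131]]
292 [[0.505, -0.34, 0.126], [0.497, -0.334, 0.143], [0.497, -0.331, 0.143], [0.497, -0.328, 0.143]]
296 [[0.543, -0.348, 0.052], [0.497, -0.334, 0.146], [0.497, -0.331, 0.147], [0.497, -0.328, 0.146]]
300 [[0.573, -0.354, -0.0], [0.497, -0.334, 0.15], [0.497, -0.331, 0.15], [0.498, -0.328, 0.15]]
304 [[0.501, -0.338, 0.146], [0.497, -0.334, 0.153], [0.497, -0.331, 0.153], [0.497, -0.328, 0.153]]
310 [[0.5, -0.338, 0.152], [0.497, -0.334, 0.158], [0.497, -0.331, 0.158], [0.497, -0.328, 0.159]]
320 [[0.5, -0.337, 0.16], [0.497, -0.333, 0.167], [0.497, -0.331, 0.166], [0.498, -0.328, 0.165]]
330 [[0.5, -0.337, 0.167], [0.497, -0.333, 0.172], [0.497, -0.331, 0.173], [0.498, -0.328, 0.172]]
t 4.92 pos [ 0.5084 -0.33    0.1135] yaw 87.03 q6 -2.135 F [-0.0145  0.4924 -0.4744] T [ 0.0067 -0.0314  0.0186] w 0.003
 shift [0.001  0.0025 0.0017] turn [ 0.0042  0.0006 -0.0038]
```

Both cameras put the shut fingertips at z≈0.139. The reported TCP would put them at 0.100, so the real fingertips sit about 39 mm higher than the stated geometry. I'll use the measured offset, which makes the target reading about 0.072. Opening and going down.

Call:
jog_arm --pt "0.001 0 0.0015 0.004 0 -0.004 0.5" --pt "0 0 0 0 0 0 0.5" --pt "0 0 0 0 0 0 0.5" --pt "0 0.015 0 0 0 0 0.5" --pt "0 0.015 0 0 0 0 0.5" --pt "0 0.008 0 0 0 0 0.5" --pt "0 0 0 0 0 0 0.5"

```text
time: 5.8
tool_pos: [0.5058, -0.3282, 0.0713]
tcp_rot: [-1.23, -1.17, 1.171]
wrist_force: [0.2, -0.3, -0.4]
width: 0.498
```

```bash
python3 -c "
from h import *
rel([.507,-.329,.072],87)
p=read_camera('side'); a=p['img'][200:360,240:400]
q=read_camera('wrist'); b=q['img'][180:420,200:440]
cv2.imwrite('pics/x2.png',np.hstack([cv2.resize(a,(380,380)),cv2.resize(b,(380,380))]))
"
```

```text
t 5.8 pos [ 0.5058 -0.3282  0.0713] yaw 87.03 q6 -2.136 F [ 0.2058 -0.32   -0.4417] T [-0.0298  0.035  -0.0177] w 0.498
 shift [-0.0008 -0.0007 -0.0012] turn [-0.0024  0.0005  0.0019]
```

View pics/x2.png

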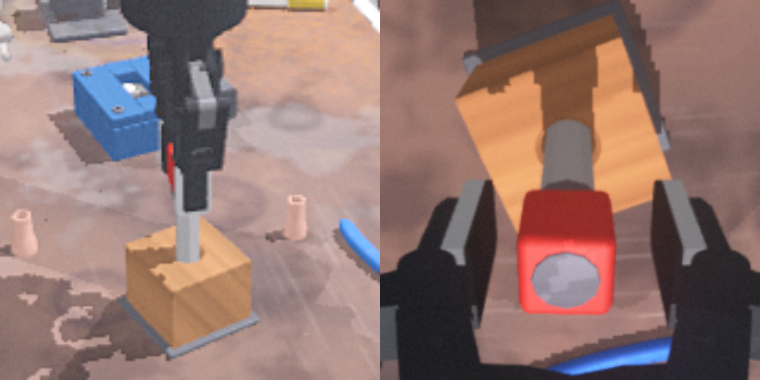

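Now the jaws straddle the red head, which is centred at view (566,260), so I'll close.

Call:
jog_arm --pt "-0.0008 0 -0.001 -0.002 0 0.002 0.3" --pt "0 0 0 0 0 0 0" --pt "0 0 0 0 0 0 0" --pt "0 0 0 0 0 0 0" --pt "0 0 0 0 0 0 0" --force 60

```text
time: 6.52
tool_pos: [0.5079, -0.3298, 0.0732]
tcp_rot: [-1.236, -1.172, 1.171]
wrist_force: [-0.9, 0.0, -0.7]
width: 0.247
```

```bash
python3 -c "
from h import *
rel([.507,-.329,.072],87)"
```

```text
t 6.53 pos [ 0.5079 -0.3298  0.0732] yaw 87.03 q6 -2.136 F [-0.8747  0.008  -0.7203] T [-0.0653 -0.023  -0.0357] w 0.247
 shift [0.0008 0.0012 0.001 ] turn [ 0.0024  0.0005 -0.0019]
```

Call:
jog_arm --pt "0 -0.01 0 0 0 0 0" --pt "0 -0.02 0 0 0 0 0" --pt "0 -0.03 0 0 0 0 0" --pt "0 -0.025 0 0 0 0 0" --pt "0 -0.01 0 0 0 0 0" --pt "0 0 0 0 0 0 0"

```text
time: 7.28
tool_pos: [0.5088, -0.3304, 0.1768]
tcp_rot: [-1.241, -1.173, 1.171]
wrist_force: [0.3, 0.7, -2.2]
width: 0.246
```

```bash
python3 -c "
from h import *
rel([.526,-.12,.17],87)
q=read_camera('wrist'); print([spotter.spot_point(q,t)[:1] for t in ('key_grip','key_tip')])
p=read_camera('side'); 
for t in ('key_grip','key_tip'):
  d=spotter.spot_point(p,t)[:1]; print(t,d, to_world(p,*d[0]['location']) if d else '')
m=spotter.masks_of(p,'key')[0]; v,u=np.nonzero(m['mask']); W=to_world(p,u,v); W=W[abs(W[:,0]-.507)<.02]; print(W[:,2].min(),W[:,2].max(),W.mean(0))
"
```

```text
t 7.28 pos [ 0.5088 -0.3304  0.1768] yaw 87.03 q6 -2.136 F [ 0.26    0.6575 -2.172 ] T [ 0.0441  0.0034 -0.0264] w 0.246
 shift [ 0.211   0.006  -0.0063] turn [ 0.0063  0.0005 -0.0044]
[[{'location': [322.5, 332.7], 'p': 0.69}], [{'location': [323.3, 240.9], 'p': 0.89}]]
key_grip [{'location': [318.1, 210.5], 'p': 0.61}] [[ 0.5002 -0.3539  0.2249]]
key_tip [{'location': [316.9, 276.5], 'p': 0.76}] [[ 0.5021 -0.3363  0.1072]]
0.1042703065513948 0.2285594469358586 [ 0.5036 -0.3344  0.1571]
```

Call:
jog_arm --pt "0.03 0 -0.001 0.003 0 -0.002 0" --pt "0.055 0 -0.001 0 0 0 0" --pt "0.055 0.005 -0.001 0 0 0 0" --pt "0.055 0.01 -0.001 0 0 0 0" --pt "0.04 0.01 -0.001 0 0 0 0" --pt "0.013 0 0 0 0 0 0" --pt "0 0 0 0 0 0 0"

```text
time: 8.5
tool_pos: [0.5247, -0.0763, 0.1445]
tcp_rot: [-1.23, -1.166, 1.171]
wrist_force: [0.2, 0.1, -1.8]
width: 0.251
```

```bash
python3 -c "
from h import *
rel([.5265,-.083,.145],87)
q=read_camera('wrist'); print([spotter.spot_point(q,t)[:1] for t in ('slot_mid','key_tip')])
cv2.imwrite('pics/x3.png',cv2.resize(q['img'][140:340,220:420],(800,600) if 0 else (600,600),interpolation=cv2.INTER_CUBIC))
p=read_camera('top'); cv2.imwrite('pics/t3.png',p['img'])
"
```

```text
t 8.5 pos [ 0.5247 -0.0763  0.1445] yaw 86.89 q6 -1.708 F [ 0.1862  0.0787 -1.8489] T [ 0.0103 -0.0035 -0.033 ] w 0.251
 shift [-0.0066 -0.0005 -0.0021] turn [-0.005  -0.002   0.0008]
[[{'location': [317.3, 232.6], 'p': 0.67}], [{'location': [322.6, 241.0], 'p': 0.83}]]
```

View pics/x3.png

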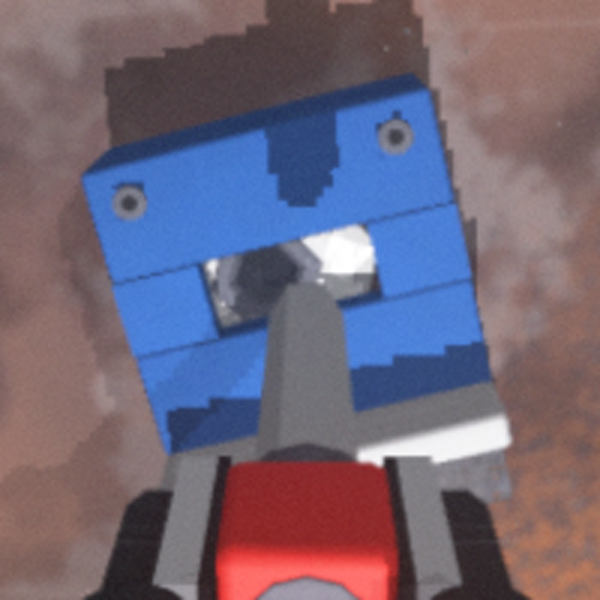

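The wrist view shows the slot with the hex socket clearly on the -y side, near crop (268,272), and the key tip near crop (308,300). I'll rectify the view at washer level to read the socket centre and angle.

```bash
cat >> h.py <<'E'
def fish_proj(p,X):
    T=p["world_from_camera"]; c=(np.asarray(X)-T[:3,3])@T[:3,:3]; t=np.arctan2(np.hypot(c[...,0],c[...,1]),c[...,2]); n=np.hypot(c[...,0],c[...,1])+1e-12
    return c[...,0]/n*t*p["fx"]+p["cx"], c[...,1]/n*t*p["fy"]+p["cy"]
E
python3 -c "
from h import *
q=read_camera('wrist')
P=[(220+a/3,140+b/3) for a,b in [(202,265),(372,222),(382,297),(220,338)]]
S=np.array([fish_plane(q,*c,.04)[0] for c in P]); print('slot corners',S[:,:2]*1000,'mid',S.mean(0)*1000)
print('socket',fish_plane(q,309.3,230.7,.029)*1000)
print('tip',fish_plane(q,322.6,241,.0765)*1000, 'tool',readout.read_state()['tool_pos'])
a=np.radians(11.); ex=np.array([np.cos(a),np.sin(a)]); ey=np.array([-ex[1],ex[0]])
c0=np.array([.526,-.083]); sc=.0001
out=[]
for h in (.04,.029):
    I,J=np.mgrid[-190:190,-300:300]; X=c0+(-I[...,None]*sc)*ex+(-J[...,None]*sc)*ey   # up=+x, left=+y
    U,V=fish_proj(q,np.dstack([X,np.full(I.shape,h)]))
    m=cv2.remap(q['img'],U.astype(np.float32),V.astype(np.float32),cv2.INTER_CUBIC)
    for k in range(-150,151,50): cv2.line(m,(300+2*k,180),(300+2*k,200),(0,255,0),1); cv2.line(m,(290,190+k),(310,190+k),(0,255,0),1)
    out.append(m[:,:])
cv2.imwrite('pics/x4.png',cv2.resize(np.vstack(out),(600,760))[80:680])
"
```

```text
slot corners [[ 522.559  -102.8196]
 [ 513.8485  -59.2048]
 [ 533.7007  -57.4551]
 [ 542.4111  -99.8091]] mid [528.1298 -79.8222  40.    ]
socket [[528.5052 -86.7582  29.    ]]
tip [[522.7868 -75.9202  76.5   ]] tool [ 0.525  -0.078   0.1449]
```

View pics/x4.png

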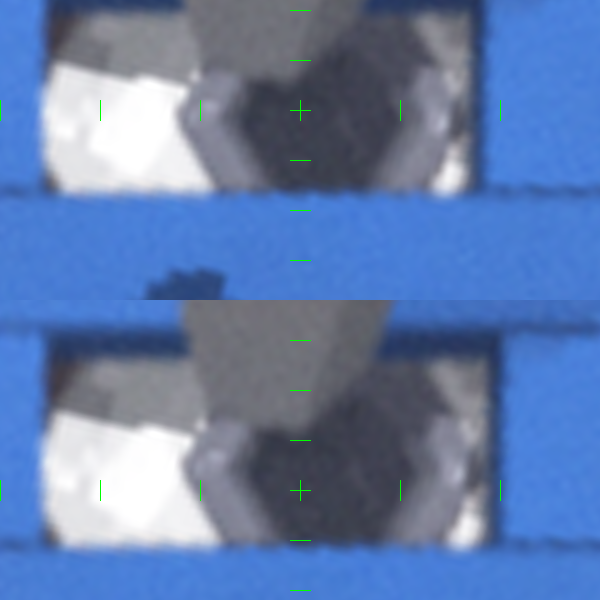

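```bash
python3 -c "
from h import *
q=read_camera('wrist')
g=cv2.cvtColor(q['img'],cv2.COLOR_BGR2GRAY).astype(int)
for v in (250,262,268,274,280): print(v,g[v,300:345].tolist())
for v in (262,274,280): # width at shank height
    e=q['range_z'][v,300:345]; print(np.round(e[::4],3))
p=read_camera('side'); g=cv2.cvtColor(p['img'],cv2.COLOR_BGR2GRAY).astype(int)
d=spotter.spot_point(p,'key_tip')[:1]; print(d); u,v=map(int,d[0]['location'])
for k in (8,14,20): print(v-k,g[v-k,u-14:u+15].tolist())
print(readout.read_state()['tool_pos'],readout.read_state()['time'])
"
```

```text
250 [63, 67, 70, 79, 82, 85, 90, 98, 97, 96, 98, 97, 97, 98, 102, 109, 114, 114, 115, 112, 117, 110, 115, 114, 113, 113, 114, 113, 115, 110, 114, 114, 113, 116, 117, 121, 122, 122, 125, 122, 123, 124, 121, 122, 126]
262 [111, 110, 111, 116, 120, 119, 123, 121, 102, 98, 98, 96, 95, 97, 106, 114, 113, 114, 113, 115, 115, 112, 116, 112, 115, 115, 115, 115, 115, 114, 116, 116, 111, 112, 112, 117, 120, 123, 110, 80, 73, 75, 78, 76, 76]
268 [124, 123, 124, 122, 124, 125, 125, 111, 98, 96, 95, 95, 99, 103, 107, 114, 117, 112, 116, 112, 114, 115, 114, 114, 115, 113, 114, 116, 115, 119, 111, 113, 114, 111, 110, 111, 105, 86, 72, 71, 70, 70, 72, 70, 73]
274 [70, 71, 67, 71, 72, 70, 75, 93, 96, 94, 100, 96, 99, 103, 113, 115, 113, 113, 111, 115, 115, 114, 114, 115, 113, 116, 115, 112, 117, 115, 115, 114, 113, 114, 111, 113, 111, 97, 77, 71, 73, 72, 73, 72, 74]
280 [72, 69, 69, 69, 72, 77, 88, 99, 99, 94, 97, 100, 98, 108, 112, 115, 115, 117, 117, 115, 117, 114, 115, 114, 114, 113, 114, 116, 114, 115, 113, 111, 115, 109, 115, 117, 111, 114, 111, 112, 113, 114, 112, 112, 112]
[0.29  0.29  0.211 0.198 0.193 0.194 0.194 0.194 0.202 0.211 0.29  0.288]
[0.292 0.292 0.19  0.179 0.177 0.178 0.177 0.178 0.184 0.191 0.293 0.293]
[0.295 0.294 0.182 0.172 0.17  0.17  0.17  0.17  0.174 0.182 0.286 0.283]
[{'location': [293.2, 219.1], 'p': 0.69}]
211 [151, 144, 142, 147, 147, 147, 149, 151, 157, 162, 157, 159, 161, 159, 155, 162, 178, 181, 174, 170, 170, 144, 181, 180, 174, 177, 176, 175, 171]
205 [95, 89, 87, 102, 115, 137, 150, 159, 156, 160, 160, 163, 158, 161, 157, 165, 182, 180, 180, 173, 171, 177, 173, 176, 181, 188, 185, 183, 183]
199 [104, 102, 101, 104, 124, 141, 82, 93, 95, 91, 102, 142, 164, 160, 158, 164, 180, 178, 179, 181, 181, 176, 182, 186, 183, 179, 181, 180, 182]
[ 0.5248 -0.0776  0.1448] 8.9
```

The depth profile shows a shank flat facing -x, so the key's flats are at -3° mod 60. The socket's flats are at about 13.6° mod 60, so I need a counter-clockwise pre-turn of about 0.29 rad. I'll align and lower to just above the face.

Call:
jog_arm --pt "-0.0103 0 -0.0035 0 -0.145 0 0" --pt "0 0.008 0 0 -0.145 0 0" --pt "0 0.012 0 0 0 0 0" --pt "0 0.005 0 0 0 0 0" --pt "0 0 0 0 0 0 0"

```text
time: 9.52
tool_pos: [0.5278, -0.0903, 0.119]
tcp_rot: [-1.086, -1.377, 1.379]
wrist_force: [0.3, -0.4, -2.9]
width: 0.25
```

```bash
python3 -c "
from h import *
rel([.5278,-.0877,.118],103.6)
q=read_camera('wrist')
cv2.imwrite('pics/x5.png',cv2.resize(q['img'][190:310,260:380],(600,600),interpolation=cv2.INTER_CUBIC))
"
```

```text
t 9.53 pos [ 0.5278 -0.0903  0.119 ] yaw 103.35 q6 -2.02 F [ 0.3211 -0.4431 -2.8744] T [ 0.0456 -0.0445 -0.0137] w 0.25
 shift [ 0.0025  0.001  -0.0006] turn [-0.0034 -0.0044  0.0019]
```

View pics/x5.png

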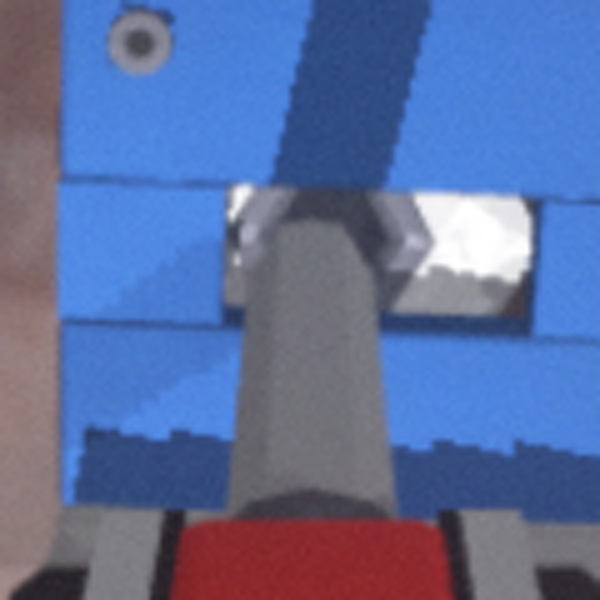

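The tip is just above the face. Socket vertices show at about (240,240) and (433,240), and the key nose is centred near column 317, so the key needs a few mm more in +y. I'll compute how much.

```bash
python3 -c "
from h import *
q=read_camera('wrist')
f=lambda a,b,h: fish_plane(q,260+a/5,190+b/5,h)[0]*1000
print('slot -x',f(330,187,.04),'+x',f(330,333,.04)); print('ends',f(225,250,.04),f(532,265,.04))
print('sock L',f(240,240,.029),'R',f(433,240,.029))
rim=f(317,218,.0505); print('tip centre',rim+6.5*np.array([np.cos(.19),np.sin(.19),0]))
g=cv2.cvtColor(q['img'],cv2.COLOR_BGR2GRAY); print(g[228:246,324].tolist()); print(q['range_z'][228:246,324].round(3).tolist()); print(q['range_z'][240,308:340].round(3).tolist())
print(readout.read_state()['tool_pos'])
"
```

```text
slot -x [518.8913 -87.9915  40.    ] +x [539.6576 -82.9873  40.    ]
ends [ 531.1012 -100.0845   40.    ] [523.3251 -57.7896  40.    ]
sock L [532.5668 -98.0096  29.    ] R [526.0919 -70.7364  29.    ]
tip centre [527.0375 -88.2296  50.5   ]
[66, 70, 66, 65, 67, 68, 93, 105, 110, 111, 117, 114, 116, 113, 114, 111, 112, 115]
[0.2919999957084656, 0.2919999957084656, 0.2930000126361847, 0.2930000126361847, 0.2919999957084656, 0.2939999997615814, 0.24199999868869781, 0.23800000548362732, 0.2370000034570694, 0.2329999953508377, 0.23499999940395355, 0.23199999332427979, 0.23000000417232513, 0.22699999809265137, 0.22499999403953552, 0.22300000488758087, 0.2199999988079071, 0.21899999678134918]
[0.26899999380111694, 0.2680000066757202, 0.26899999380111694, 0.2680000066757202, 0.2409999966621399, 0.2409999966621399, 0.23499999940395355, 0.23100000619888306, 0.2290000021457672, 0.2290000021457672, 0.23100000619888306, 0.2290000021457672, 0.23000000417232513, 0.2290000021457672, 0.2280000001192093, 0.2290000021457672, 0.23000000417232513, 0.2280000001192093, 0.2280000001192093, 0.2290000021457672, 0.2290000021457672, 0.2329999953508377, 0.2370000034570694, 0.28700000047683716, 0.28200000524520874, 0.27799999713897705, 0.2759999930858612, 0.27399998903274536, 0.2709999978542328, 0.2720000147819519, 0.27000001072883606, 0.27000001072883606]
[ 0.5282 -0.0903  0.1196]
```

Call:
jog_arm --pt "0.0031 0 -0.003 -0.002 0 0.001 0" --pt "0 0.003 0 0 0 0 0" --pt "0 0.004 0 0 0 0 0" --pt "0 0.004 0 0 0 0 0" --pt "0 0.003 0 0 0 0 0" --pt "0 0 0 0 0 0 0"

```text
time: 10.38
tool_pos: [0.5311, -0.0861, 0.1053]
tcp_rot: [-1.09, -1.38, 1.379]
wrist_force: [-0.1, -0.2, -2.3]
width: 0.244
```

```bash
python3 -c "
from h import *
rel([.5303,-.0866,.091],103.6)"
```

```text
t 10.38 pos [ 0.5311 -0.0861  0.1053] yaw 103.37 q6 -2.011 F [-0.1336 -0.1573 -2.2737] T [0.0172 0.031  0.0561] w 0.244
 shift [-0.0003  0.0143  0.0009] turn [ 0.0007 -0.004  -0.0002]
```

Call:
jog_arm --pt "0 0.002 0 0 0 0 0" --pt "0 0.002 0 0 0 0 0" --pt "0 0.002 0 0 0 0 0" --pt "0 0.002 0 0 0 0 0" --pt "0 0.0015 0 0 0 0 0"

```text
time: 11.0
tool_pos: [0.5314, -0.0863, 0.0955]
tcp_rot: [-1.091, -1.38, 1.379]
wrist_force: [-1.1, 0.1, -1.1]
width: 0.249
```

```bash
python3 -c "
from h import *
rel([.5303,-.0866,.091],103.6)"
```

```text
t 11.0 pos [ 0.5314 -0.0863  0.0955] yaw 103.36 q6 -2.011 F [-1.0594  0.1434 -1.0888] T [-0.0003  0.01   -0.0162] w 0.249
 shift [-0.0001  0.0045  0.0011] turn [ 0.0013 -0.0042 -0.0005]
```

Call:
jog_arm --pt "0 0.0015 0 0 0 0 0" --pt "0 0.0015 0 0 0 0 0" --pt "0 0.0015 0 0 0 0 0" --pt "0 0.0015 0 0 0 0 0"

```text
time: 11.5
tool_pos: [0.5309, -0.0865, 0.0907]
tcp_rot: [-1.09, -1.379, 1.38]
wrist_force: [-1.2, -0.8, -1.3]
width: 0.247
```

```bash
python3 -c "
from h import *
rel([.5303,-.0866,.091],103.6)"
```

```text
t 11.5 pos [ 0.5309 -0.0865  0.0907] yaw 103.38 q6 -2.011 F [-1.2269 -0.8007 -1.341 ] T [-0.0712  0.5043  0.0001] w 0.247
 shift [ 0.0001 -0.0003  0.0006] turn [-0.0001 -0.0039 -0.0007]
```

Call:
jog_arm --pt "0 0.001 0.0007 0 0 0 0" --pt "0 0.0015 0 0 0 0 0" --pt "0 0.0015 0 0 0 0 0" --pt "0 0.0015 0 0 0 0 0"

```text
time: 12.0
tool_pos: [0.5302, -0.0866, 0.084]
tcp_rot: [-1.09, -1.379, 1.379]
wrist_force: [-1.3, -0.4, -1.6]
width: 0.247
```

```bash
python3 -c "
from h import *
rel([.5303,-.0866,.074],103.6)"
```

```text
t 12.0 pos [ 0.5302 -0.0866  0.084 ] yaw 103.37 q6 -2.012 F [-1.2974 -0.4289 -1.5597] T [-0.034   0.2377 -0.0047] w 0.247
 shift [-0.0001  0.01   -0.0001] turn [ 0.0001 -0.0041 -0.0003]
```

The tip is now about 24 mm below the face with no resistance, past the 17 mm halt depth, so the hexagon is engaged. Going on to the floor.

Call:
jog_arm --pt "0 0.002 0.0003 0 0 0 0" --pt "0 0.002 0 0 0 0 0" --pt "0 0.002 0 0 0 0 0" --pt "0 0.0015 0 0 0 0 0" --pt "0 0.0015 0 0 0 0 0" --pt "0 0.001 0 0 0 0 0"

```text
time: 12.75
tool_pos: [0.5301, -0.0866, 0.0732]
tcp_rot: [-1.09, -1.379, 1.379]
wrist_force: [-0.0, -0.4, -1.4]
width: 0.243
```

```bash
python3 -c "
from h import *
rel([.5303,-.0866,.074],103.6)"
```

```text
t 12.75 pos [ 0.5301 -0.0866  0.0732] yaw 103.37 q6 -2.012 F [-0.0339 -0.4249 -1.3728] T [0.0046 0.1223 0.0037] w 0.243
 shift [-0.0001 -0.0008 -0.0002] turn [ 0.0005 -0.0041 -0.0003]
```

Call:
jog_arm --pt "0 0.001 0 0 0 0 0" --pt "0 0.001 0 0 0 0 0" --pt "0 0.001 0 0 0 0 0"

```text
time: 13.12
tool_pos: [0.5305, -0.0866, 0.0731]
tcp_rot: [-1.09, -1.379, 1.379]
wrist_force: [-2.9, 0.2, 5.3]
width: 0.25
```

```bash
python3 -c "
from h import *
rel([.5303,-.0866,.074],103.6)"
```

```text
t 13.12 pos [ 0.5305 -0.0866  0.0731] yaw 103.37 q6 -2.012 F [-2.9482  0.2334  5.2537] T [ 0.0686  0.7518 -0.0055] w 0.25
 shift [ 0.     -0.0009  0.0002] turn [ 0.0005 -0.004  -0.0002]
```

Contact with the floor at +5 N and tip z≈0.005, so the key is home. Now turning clockwise.

Call:
jog_arm --pt "0 0 0.0003 0 0.08 0 0" --pt "0 0 0 0 0.15 0 0" --pt "0 0 0 0 0.15 0 0" --pt "0 0 0 0 0.15 0 0" --pt "0 0 0 0 0.15 0 0" --pt "0 0 0 0 0 0 0"

```text
time: 13.88
tool_pos: [0.5297, -0.0875, 0.0731]
tcp_rot: [-1.396, -0.86, 0.862]
wrist_force: [-1.0, -0.1, -0.9]
width: 0.247
```

```bash
python3 -c "
from h import *
rel([.5301,-.0866,.0735],103.6)"
```

```text
t 13.88 pos [ 0.5297 -0.0875  0.0731] yaw 63.37 q6 -1.313 F [-0.9582 -0.123  -0.9428] T [0.0416 0.1668 0.0513] w 0.247
 shift [ 0.001  -0.0004  0.0001] turn [ 0.0002 -0.7021 -0.0022]
```

Call:
jog_arm --pt "0.0004 0 0 0 0.15 0 0" --pt "0 0 0 0 0.15 0 0" --pt "0 0 0 0 0.15 0 0" --pt "0 0 0 0 0.15 0 0" --pt "0 0 0 0 0.15 0 0" --pt "0 0 0 0 0.15 0 0" --pt "0 0 0 0 0.15 0 0"

```text
time: 14.75
tool_pos: [0.5288, -0.0882, 0.0731]
tcp_rot: [-1.575, -0.036, 0.04]
wrist_force: [-1.7, -0.5, 0.8]
width: 0.248
```

```bash
python3 -c "
from h import *
rel([.5301,-.0866,.0735],103.6)
q=read_camera('wrist'); g=q['range_z']
cv2.imwrite('pics/w9.png',q['img'])"
```

```text
t 14.75 pos [ 0.5288 -0.0882  0.0731] yaw 2.75 q6 -0.253 F [-1.6869 -0.545   0.8388] T [-0.0443  0.2929  0.1757] w 0.248
 shift [ 0.0014 -0.0004  0.0016] turn [ 0.0011 -1.7602 -0.0058]
```

Call:
jog_arm --pt "0 0 0 0 0.15 0 0" --pt "0 0 0 0 0.15 0 0" --pt "0 0 0 0 0.15 0 0" --pt "0 0 0 0 0.15 0 0" --pt "0 0 0 0 0.1 0 0"

```text
time: 15.42
tool_pos: [0.528, -0.0881, 0.0731]
tcp_rot: [-1.515, 0.514, -0.51]
wrist_force: [-1.2, -0.1, -1.0]
width: 0.249
```

```bash
python3 -c "
from h import *
rel([.5301,-.0866,.0735],103.6)"
```

```text
t 15.43 pos [ 0.528  -0.0881  0.0731] yaw -37.44 q6 0.449 F [-1.2076 -0.0589 -1.0319] T [0.0858 0.255  0.1383] w 0.249
 shift [ 0.0008 -0.0004  0.0024] turn [ 0.0021 -2.4616 -0.0076]
```

Call:
jog_arm --pt "0 0 0 0 0.07 0 0" --pt "0 0 0 0 0.07 0 0" --pt "0 0 0 0 0.07 0 0"

```text
time: 15.8
tool_pos: [0.5278, -0.0879, 0.0731]
tcp_rot: [-1.472, 0.67, -0.667]
wrist_force: [-1.3, -0.7, -1.6]
width: 0.246
```

```bash
python3 -c "
from h import *
rel([.5301,-.0866,.0735],103.6)"
```

```text
t 15.8 pos [ 0.5278 -0.0879  0.0731] yaw -48.98 q6 0.65 F [-1.2809 -0.6571 -1.5555] T [0.0358 0.2547 0.2297] w 0.246
 shift [ 0.0005 -0.0004  0.0026] turn [ 0.0027 -2.6631 -0.008 ]
```

Call:
jog_arm --pt "0 0 0 0 0.07 0 0" --pt "0 0 0 0 0.07 0 0" --pt "0 0 0 0 0.07 0 0"

```text
time: 16.18
tool_pos: [0.5277, -0.0877, 0.0732]
tcp_rot: [-1.416, 0.825, -0.822]
wrist_force: [-1.2, -0.1, 0.3]
width: 0.247
```

```bash
python3 -c "
from h import *
rel([.5301,-.0866,.0735],103.6)"
```

```text
t 16.18 pos [ 0.5277 -0.0877  0.0732] yaw -60.52 q6 0.852 F [-1.1838 -0.1399  0.2911] T [0.1566 0.1582 0.1384] w 0.247
 shift [ 0.0003 -0.0004  0.0027] turn [ 0.0033 -2.8644 -0.0083]
```

Call:
jog_arm --pt "0 0 0 0 0.07 0 0" --pt "0 0 0 0 0.07 0 0" --pt "0 0 0 0 0.07 0 0"

```text
time: 16.55
tool_pos: [0.5276, -0.0875, 0.0732]
tcp_rot: [-1.347, 0.977, -0.975]
wrist_force: [-0.9, 0.5, -0.5]
width: 0.25
```

```bash
python3 -c "
from h import *
rel([.5301,-.0866,.0735],103.6)"
```

```text
t 16.55 pos [ 0.5276 -0.0875  0.0732] yaw -72.05 q6 1.053 F [-0.9294  0.5251 -0.4721] T [0.0403 0.2016 0.1438] w 0.25
 shift [-0.0001 -0.0004  0.0027] turn [ 0.0039 -3.0657 -0.0086]
```

Call:
jog_arm --pt "0 0 0 0 0.06 0 0" --pt "0 0 0 0 0.06 0 0" --pt "0 0 0 0 0.06 0 0"

```text
time: 16.92
tool_pos: [0.5275, -0.0873, 0.0731]
tcp_rot: [-1.28, 1.105, -1.103]
wrist_force: [-0.8, 0.6, -0.3]
width: 0.249
```

```bash
python3 -c "
from h import *
rel([.5301,-.0866,.0735],103.6)"
```

```text
t 16.93 pos [ 0.5275 -0.0873  0.0731] yaw -81.78 q6 1.223 F [-0.7533  0.6428 -0.2701] T [0.0601 0.2054 0.3787] w 0.249
 shift [-0.0003 -0.0004  0.0027] turn [-0.0045  3.0478  0.0083]
```

Call:
jog_arm --pt "0 0 0 0 0.05 0 0" --pt "0 0 0 0 0.05 0 0"

```text
time: 17.18
tool_pos: [0.5275, -0.0871, 0.0731]
tcp_rot: [-1.24, 1.172, -1.171]
wrist_force: [-0.1, -0.6, -1.2]
width: 0.25
```

```bash
python3 -c "
from h import *
rel([.5301,-.0866,.0735],103.6)"
```

```text
t 17.18 pos [ 0.5275 -0.0871  0.0731] yaw -87.01 q6 1.315 F [-0.1444 -0.5637 -1.1765] T [0.0731 0.2202 0.4214] w 0.25
 shift [-0.0004 -0.0004  0.0026] turn [-0.005   2.9563  0.008 ]
```

Call:
jog_arm --pt "0 0 0 0 0 0 0" --pt "0 0 0 0 0.04 0 0" --pt "0 0 0 0 0.04 0 0" --force 110

```text
time: 17.55
tool_pos: [0.5275, -0.087, 0.0733]
tcp_rot: [-1.205, 1.227, -1.227]
wrist_force: [-0.7, 0.4, -0.3]
width: 0.241
```

```bash
python3 -c "
from h import *
rel([.5301,-.0866,.0735],103.6)
q=read_camera('wrist'); cv2.imwrite('pics/x6.png',cv2.resize(q['img'][180:380,220:420],(600,600),interpolation=cv2.INTER_CUBIC))"
```

```text
t 17.55 pos [ 0.5275 -0.087   0.0733] yaw -91.29 q6 1.39 F [-0.7331  0.446  -0.2603] T [0.0722 0.1808 0.4416] w 0.241
 shift [-0.0005 -0.0002  0.0026] turn [-0.0054  2.8817  0.0076]
```

View pics/x6.png

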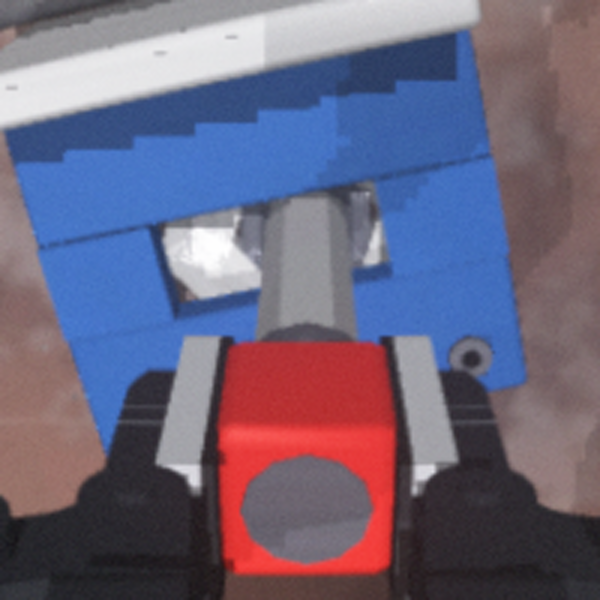

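The key is standing in the socket and the head is square in the pads. Torque is up but the tool is still turning, so I'll carry on.

Call:
jog_arm --pt "0 0 0 0 0.05 0 0" --pt "0 0 0 0 0.05 0 0"

```text
time: 17.85
tool_pos: [0.5275, -0.0869, 0.0733]
tcp_rot: [-1.155, 1.301, -1.301]
wrist_force: [-0.5, -1.1, -0.6]
width: 0.243
```

```bash
python3 -c "
from h import *
rel([.5301,-.0866,.0735],103.6)
q=read_camera('wrist'); cv2.imwrite('pics/x7.png',q['img'])
g=cv2.cvtColor(q['img'],cv2.COLOR_BGR2HSV)
for f in ('x6n','x7'): pass
# edge between front face and top of the head: red brightness step per column
for u in range(298,350,6): 
    c=q['img'][310:335,u,2].astype(int); print(u,310+np.argmax(np.diff(cv2.GaussianBlur(c.astype(np.float32),(1,5),0).ravel())),end=' ')
"
```

```text
t 17.85 pos [ 0.5275 -0.0869  0.0733] yaw -97.11 q6 1.492 F [-0.5    -1.1175 -0.6026] T [0.0687 0.2375 0.2565] w 0.243
 shift [-0.0006 -0.0003  0.0025] turn [-0.0054  2.7802  0.0071]
298 320 304 321 310 321 316 321 322 322 328 321 334 322 340 321 346 321
```

Call:
jog_arm --pt "0 0 0 0 0.05 0 0" --pt "0 0 0 0 0.05 0 0"

```text
time: 18.15
tool_pos: [0.5275, -0.0868, 0.0733]
tcp_rot: [-1.1, 1.375, -1.375]
wrist_force: [-1.8, 0.7, -1.2]
width: 0.241
```

```bash
python3 -c "
from h import *
rel([.5301,-.0866,.0735],103.6)"
```

```text
t 18.15 pos [ 0.5275 -0.0868  0.0733] yaw -102.94 q6 1.593 F [-1.7726  0.7266 -1.181 ] T [0.0701 0.2157 0.1402] w 0.241
 shift [-0.0008 -0.0003  0.0025] turn [-0.0052  2.6784  0.0066]
```

```bash
cat >> h.py <<'E'
def ang(q):
    us=np.arange(298,347); vs=[]
    for u in us:
        c=q['img'][308:338,u,2].astype(np.float32).reshape(-1,1); vs.append(308+np.argmax(np.diff(cv2.GaussianBlur(c,(1,5),0).ravel())))
    a=np.polyfit(us,vs,1); P=fish_plane(q,[300,345],np.polyval(a,[300,345]),.129); d=P[1]-P[0]
    mx=R.from_rotvec(readout.read_state()["tcp_rot"]).as_matrix()[:,0]
    print("head edge yaw",np.degrees(np.arctan2(d[1],d[0])),"jaw yaw",np.degrees(np.arctan2(mx[1],mx[0])),vs[::6])
E
python3 -c "
from h import *
q=read_camera('wrist'); ang(q); cv2.imwrite('pics/x8.png',cv2.resize(q['img'][180:380,220:420],(600,600),interpolation=cv2.INTER_CUBIC))
x=cv2.imread('pics/x7.png'); print(x.shape)"
```

```text
head edge yaw -103.80981958893524 jaw yaw -103.03639275712041 [np.int64(320), np.int64(321), np.int64(321), np.int64(321), np.int64(321), np.int64(322), np.int64(321), np.int64(321), np.int64(321)]
(480, 640, 3)
```

View pics/x8.png

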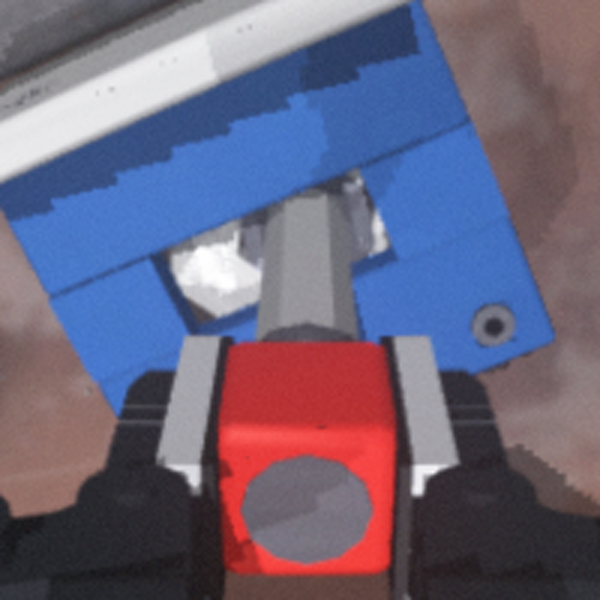

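Call:
jog_arm --pt "0 0 0 0 0.05 0 0" --pt "0 0 0 0 0.05 0 0"

```text
time: 18.45
tool_pos: [0.5276, -0.0867, 0.0733]
tcp_rot: [-1.042, 1.447, -1.447]
wrist_force: [-0.9, -0.7, -1.7]
width: 0.243
```

```bash
python3 -c "
from h import *
rel([.5301,-.0866,.0735],103.6); ang(read_camera('wrist'))"
```

```text
t 18.45 pos [ 0.5276 -0.0867  0.0733] yaw -108.75 q6 1.694 F [-0.8897 -0.7016 -1.7342] T [0.0564 0.2114 0.0132] w 0.243
 shift [-0.0009 -0.0002  0.0024] turn [-0.0047  2.5769  0.006 ]
head edge yaw -109.44659140802001 jaw yaw -108.84180839104559 [np.int64(320), np.int64(321), np.int64(321), np.int64(321), np.int64(322), np.int64(321), np.int64(321), np.int64(321), np.int64(321)]
```

Call:
jog_arm --pt "0 0 0 0 0.05 0 0"

```text
time: 18.62
tool_pos: [0.5276, -0.0867, 0.0733]
tcp_rot: [-1.012, 1.484, -1.484]
wrist_force: [-0.3, 0.6, -0.6]
width: 0.243
```

```bash
python3 -c "
from h import *
rel([.5301,-.0866,.0735],103.6); q=read_camera('wrist'); ang(q); rel([.5301,-.0866,.0735],103.6)
a=np.radians(11.); ex=np.array([np.cos(a),np.sin(a)]); ey=np.array([-ex[1],ex[0]]); c0=np.array([.5283,-.0855]); sc=.00008
I,J=np.mgrid[-190:190,-300:300]; X=c0+(-I[...,None]*sc)*ex+(-J[...,None]*sc)*ey
U,V=fish_proj(q,np.dstack([X,np.full(I.shape,.029)]))
m=cv2.remap(q['img'],U.astype(np.float32),V.astype(np.float32),cv2.INTER_CUBIC)
hsv=np.clip(m.astype(np.float32)*1.3,0,255).astype(np.uint8); cv2.imwrite('pics/x9.png',hsv)
"
```

```text
t 18.62 pos [ 0.5276 -0.0867  0.0733] yaw -111.68 q6 1.745 F [-0.3212  0.593  -0.6362] T [0.0751 0.194  0.037 ] w 0.243
 shift [-0.001  -0.0002  0.0023] turn [-0.0045  2.5259  0.0057]
head edge yaw -112.24907209164463 jaw yaw -111.78994934630684 [np.int64(320), np.int64(322), np.int64(321), np.int64(321), np.int64(322), np.int64(321), np.int64(321), np.int64(321), np.int64(321)]
t 18.68 pos [ 0.5276 -0.0867  0.0733] yaw -111.79 q6 1.747 F [-0.7412 -0.4188 -0.4951] T [0.0466 0.2651 0.0476] w 0.239
 shift [-0.001  -0.0002  0.0023] turn [-0.0045  2.5239  0.0055]
```

View pics/x9.png

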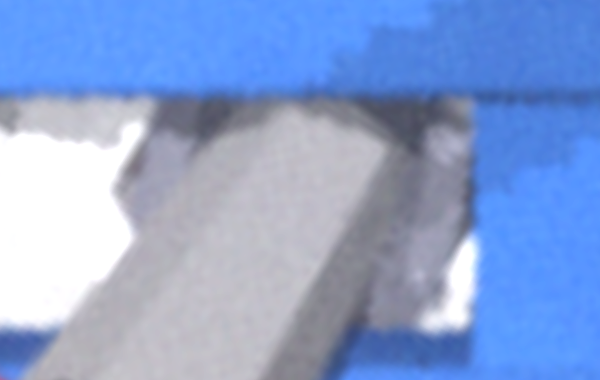

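The socket outline shows the screw turned about 171° (±5°) from its start, while the key turned about 215°. That fits the screw reaching its stop, when torque rose to 0.44 Nm at yaw ≈-82 to -91, and the hexagon then slipping over. I'll go gently clockwise: expect free play, then torque rising again at the stop.

Call:
jog_arm --pt "0 0 0 0 0.05 0 0" --pt "0 0 0 0 0.05 0 0"

```text
time: 18.92
tool_pos: [0.5279, -0.0866, 0.0733]
tcp_rot: [-0.948, 1.553, -1.554]
wrist_force: [0.0, 0.5, -1.5]
width: 0.242
```

```bash
python3 -c "
from h import *
rel([.5301,-.0866,.0735],103.6); ang(read_camera('wrist'));rel([.5301,-.0866,.0735],103.6)"
```

```text
t 18.93 pos [ 0.5279 -0.0866  0.0733] yaw -117.43 q6 1.845 F [ 0.0222  0.5208 -1.4642] T [0.1296 0.1282 0.0079] w 0.242
 shift [-0.001  -0.0002  0.0019] turn [-0.0041  2.4255  0.0044]
head edge yaw -117.78524668768381 jaw yaw -117.51332175124408 [np.int64(321), np.int64(321), np.int64(321), np.int64(321), np.int64(321), np.int64(322), np.int64(322), np.int64(321), np.int64(321)]
t 18.98 pos [ 0.5279 -0.0865  0.0733] yaw -117.51 q6 1.847 F [-0.2739 -0.4759 -0.9904] T [ 0.0917  0.1369 -0.0072] w 0.24
 shift [-0.0009 -0.0002  0.0019] turn [-0.0041  2.424   0.0044]
```

Call:
jog_arm --pt "0 0 0 0 0.05 0 0" --pt "0 0 0 0 0.05 0 0"

```text
time: 19.23
tool_pos: [0.5282, -0.0865, 0.0733]
tcp_rot: [-0.882, 1.622, -1.622]
wrist_force: [-1.5, 0.2, -0.9]
width: 0.239
```

```bash
python3 -c "
from h import *
rel([.5301,-.0866,.0735],103.6)"
```

```text
t 19.23 pos [ 0.5282 -0.0865  0.0733] yaw -123.12 q6 1.944 F [-1.547   0.2012 -0.9453] T [0.0356 0.3018 0.0594] w 0.239
 shift [-0.001  -0.0002  0.0017] turn [-0.0037  2.3262  0.0036]
```

Call:
jog_arm --pt "0 0 0 0 0.05 0 0" --pt "0 0 0 0 0.05 0 0"

```text
time: 19.48
tool_pos: [0.5279, -0.0864, 0.0733]
tcp_rot: [-0.814, 1.688, -1.689]
wrist_force: [-1.5, 0.2, 0.1]
width: 0.241
```

```bash
python3 -c "
from h import *
rel([.5301,-.0866,.0735],103.6)"
```

```text
t 19.48 pos [ 0.5279 -0.0864  0.0733] yaw -128.73 q6 2.042 F [-1.4545  0.1951  0.0617] T [0.1011 0.3382 0.0225] w 0.241
 shift [-0.0012 -0.0003  0.0019] turn [-0.0035  2.2283  0.0042]
```

Call:
jog_arm --pt "0 0 0 0 0.05 0 0" --pt "0 0 0 0 0.05 0 0"

```text
time: 19.73
tool_pos: [0.5278, -0.0863, 0.0733]
tcp_rot: [-0.743, 1.754, -1.754]
wrist_force: [-1.1, 0.7, 0.1]
width: 0.242
```

```bash
python3 -c "
from h import *
rel([.5301,-.0866,.0735],103.6)"
```

```text
t 19.73 pos [ 0.5278 -0.0863  0.0733] yaw -134.33 q6 2.139 F [-1.127   0.7393  0.0841] T [0.036  0.1636 0.0532] w 0.242
 shift [-0.0014 -0.0002  0.0019] turn [-0.0035  2.1305  0.0043]
```

Call:
jog_arm --pt "0 0 0 0 0.04 0 0" --pt "0 0 0 0 0.04 0 0"

```text
time: 19.98
tool_pos: [0.5278, -0.0863, 0.0733]
tcp_rot: [-0.684, 1.804, -1.804]
wrist_force: [-1.4, 0.8, -0.8]
width: 0.237
```

```bash
python3 -c "
from h import *
rel([.5301,-.0866,.0735],103.6)"
```

```text
t 19.98 pos [ 0.5278 -0.0863  0.0733] yaw -138.71 q6 2.216 F [-1.3722  0.8375 -0.7563] T [0.1112 0.1639 0.2035] w 0.237
 shift [-0.0015 -0.0002  0.0018] turn [-0.0034  2.054   0.004 ]
```

Call:
jog_arm --pt "0 0 0 0 0.04 0 0"

```text
time: 20.1
tool_pos: [0.5278, -0.0862, 0.0733]
tcp_rot: [-0.654, 1.828, -1.828]
wrist_force: [-0.6, 0.4, -0.8]
width: 0.241
```

```bash
python3 -c "
from h import *
rel([.5301,-.0866,.0735],103.6)"
```

```text
t 20.1 pos [ 0.5278 -0.0862  0.0733] yaw -140.88 q6 2.254 F [-0.6229  0.4426 -0.7778] T [0.1233 0.1955 0.2616] w 0.241
 shift [-0.0015 -0.0003  0.0017] turn [-0.0035  2.0163  0.0039]
```

Call:
jog_arm --pt "0 0 0 0 0.04 0 0"

```text
time: 20.23
tool_pos: [0.5278, -0.0862, 0.0732]
tcp_rot: [-0.624, 1.852, -1.853]
wrist_force: [-0.9, -0.6, -0.8]
width: 0.239
```

```bash
python3 -c "
from h import *
rel([.5301,-.0866,.0735],103.6)
q=read_camera('wrist'); ang(q)
rel([.5301,-.0866,.0735],103.6)"
```

```text
t 20.23 pos [ 0.5278 -0.0862  0.0732] yaw -143.03 q6 2.291 F [-0.861  -0.6068 -0.8484] T [0.1421 0.1764 0.4009] w 0.239
 shift [-0.0016 -0.0003  0.0017] turn [-0.0036  1.9787  0.0038]
head edge yaw -143.40745452189483 jaw yaw -143.1085027344411 [np.int64(321), np.int64(321), np.int64(322), np.int64(321), np.int64(321), np.int64(321), np.int64(322), np.int64(321), np.int64(321)]
t 20.27 pos [ 0.5279 -0.0862  0.0733] yaw -143.11 q6 2.293 F [-0.6199  0.5346 -0.0359] T [0.094  0.2527 0.2402] w 0.242
 shift [-0.0015 -0.0002  0.0017] turn [-0.0036  1.9773  0.0037]
```

Call:
jog_arm --pt "0 0 0 0 0.05 0 0"

```text
time: 20.4
tool_pos: [0.5279, -0.0862, 0.0733]
tcp_rot: [-0.583, 1.883, -1.884]
wrist_force: [-0.6, 0.8, -0.7]
width: 0.239
```

```bash
python3 -c "
from h import *
rel([.5301,-.0866,.0735],103.6)
for i in range(3): read_camera('wrist'); print(readout.read_state()['torque'])"
```

```text
t 20.4 pos [ 0.5279 -0.0862  0.0733] yaw -145.84 q6 2.341 F [-0.6188  0.7878 -0.7102] T [0.1515 0.1678 0.3585] w 0.239
 shift [-0.0016 -0.0002  0.0016] turn [-0.0037  1.9296  0.0035]
[0.1222 0.1603 0.2654]
[0.1275 0.1444 0.2486]
[0.1257 0.1043 0.2129]
```

Torque came back to 0.36–0.40 Nm exactly 60° after the first rise, with a free-play zone between them. That's well above the 0.15 Nm friction, so the screw is against its end stop. I'll ease the twist, release and retreat upward.

Call:
jog_arm --pt "0 0 0 0 -0.05 0 0" --pt "0 0 0 0 -0.05 0 0" --pt "0 0 0 0 0 0 0"

```text
time: 20.92
tool_pos: [0.5278, -0.0863, 0.0733]
tcp_rot: [-0.67, 1.815, -1.815]
wrist_force: [-1.1, 0.1, -1.4]
width: 0.241
```

```bash
python3 -c "
from h import *
rel([.5301,-.0866,.0735],103.6)"
```

```text
t 20.93 pos [ 0.5278 -0.0863  0.0733] yaw -139.72 q6 2.233 F [-1.1365  0.0895 -1.4485] T [ 0.1009  0.1402 -0.0722] w 0.241
 shift [-0.0015 -0.0002  0.0017] turn [-0.003   2.0364  0.004 ]
```

Quick repeatability test: back off within the play and come round clockwise again. If the screw is on its stop, contact returns at the same yaw (-137 to -141).

Call:
jog_arm --pt "0 0 0 0 -0.06 0 0" --pt "0 0 0 0 0.04 0 0" --pt "0 0 0 0 0.04 0 0" --pt "0 0 0 0 0.04 0 0"

```text
time: 21.42
tool_pos: [0.5278, -0.0862, 0.0733]
tcp_rot: [-0.621, 1.854, -1.854]
wrist_force: [-0.8, 0.3, -1.2]
width: 0.242
```

```bash
python3 -c "
from h import *
rel([.5301,-.0866,.0735],103.6)
for i in range(3): read_camera('wrist'); print(readout.read_state()['torque'])"
```

```text
t 21.43 pos [ 0.5278 -0.0862  0.0733] yaw -143.2 q6 2.293 F [-0.8366  0.2528 -1.2082] T [0.0422 0.1874 0.1624] w 0.242
 shift [-0.0016 -0.0002  0.0016] turn [-0.0028  1.9758  0.0039]
[0.0898 0.1528 0.1505]
[0.0536 0.1476 0.0852]
[0.1072 0.143  0.0256]
```

```bash
cat >> h.py <<'E'
def socket_edge(m,rows,cols,thr=None,name=""):
    g=cv2.GaussianBlur(cv2.cvtColor(m,cv2.COLOR_BGR2GRAY),(5,5),0).astype(np.float32)
    pts=[]
    for r in rows:
        d=np.diff(g[r,cols[0]:cols[1]]); k=np.argmin(d)
        pts.append((r,cols[0]+k,round(float(-d[k]),0)))
    print(name,pts)
E
python3 -c "
from h import *
x4=cv2.imread('pics/x4.png'); socket_edge(x4,range(415,550,8),(150,270),name='init')
x9=cv2.imread('pics/x9.png'); socket_edge(x9,range(105,290,10),(60,210),name='x9')
q=read_camera('wrist'); cv2.imwrite('pics/w10.png',q['img']); np.save('w10T.npy',q['world_from_camera'])
a=np.radians(11.); ex=np.array([np.cos(a),np.sin(a)]); ey=np.array([-ex[1],ex[0]]); c0=np.array([.5283,-.0855]); sc=.00008
I,J=np.mgrid[-190:190,-300:300]; X=c0+(-I[...,None]*sc)*ex+(-J[...,None]*sc)*ey
U,V=fish_proj(q,np.dstack([X,np.full(I.shape,.029)]))
m=cv2.remap(q['img'],U.astype(np.float32),V.astype(np.float32),cv2.INTER_CUBIC); m=np.clip(m*1.3,0,255).astype(np.uint8); cv2.imwrite('pics/x10.png',m)
socket_edge(m,range(105,330,10),(60,210),name='now')
g=cv2.cvtColor(m,cv2.COLOR_BGR2GRAY)
for r in range(110,330,20): print(r,g[r,40:560:13].tolist())
"
```

```text
init [(415, np.int64(205), 6.0), (423, np.int64(204), 8.0), (431, np.int64(164), 4.0), (439, np.int64(190), 9.0), (447, np.int64(190), 9.0), (455, np.int64(184), 7.0), (463, np.int64(181), 10.0), (471, np.int64(181), 11.0), (479, np.int64(183), 9.0), (487, np.int64(186), 8.0), (495, np.int64(190), 8.0), (503, np.int64(196), 8.0), (511, np.int64(203), 10.0), (519, np.int64(207), 9.0), (527, np.int64(214), 9.0), (535, np.int64(215), 9.0), (543, np.int64(219), 7.0)]
x9 [(105, np.int64(152), 6.0), (115, np.int64(152), 6.0), (125, np.int64(144), 10.0), (135, np.int64(139), 10.0), (145, np.int64(134), 11.0), (155, np.int64(127), 11.0), (165, np.int64(120), 10.0), (175, np.int64(121), 11.0), (185, np.int64(112), 9.0), (195, np.int64(111), 8.0), (205, np.int64(117), 8.0), (215, np.int64(121), 8.0), (225, np.int64(129), 9.0), (235, np.int64(131), 9.0), (245, np.int64(128), 9.0), (255, np.int64(120), 10.0), (265, np.int64(113), 8.0), (275, np.int64(106), 8.0), (285, np.int64(87), 4.0)]
now [(105, np.int64(152), 6.0), (115, np.int64(146), 7.0), (125, np.int64(141), 11.0), (135, np.int64(139), 9
[... 2043 characters left out ...]
144, 134, 133, 134, 133, 120, 128, 148, 170, 171, 169, 156, 155, 154, 153, 153, 153, 148, 153]
270 [167, 186, 185, 182, 180, 182, 183, 182, 184, 185, 180, 182, 181, 180, 185, 183, 179, 171, 148, 134, 133, 133, 131, 134, 119, 97, 122, 151, 158, 191, 182, 202, 193, 156, 158, 152, 155, 153, 153, 151]
290 [123, 169, 182, 182, 182, 182, 183, 182, 183, 184, 184, 183, 184, 184, 175, 158, 139, 133, 136, 132, 132, 124, 112, 91, 86, 95, 143, 148, 176, 183, 196, 255, 200, 157, 154, 156, 156, 155, 156, 156]
310 [98, 109, 162, 182, 181, 183, 184, 182, 184, 182, 180, 179, 162, 144, 133, 131, 133, 136, 130, 122, 103, 84, 87, 87, 93, 131, 150, 148, 146, 165, 254, 255, 195, 155, 155, 159, 158, 154, 153, 156]
```

```bash
python3 -c "
from h import *
def T(pos,rv):
    M=np.eye(4);M[:3,:3]=R.from_rotvec(rv).as_matrix();M[:3,3]=pos;return M
s=readout.read_state(); q=read_camera('wrist')
C=np.linalg.inv(T(s['tool_pos'],s['tcp_rot']))@q['world_from_camera']; print(C)
a=np.radians(11.); ex=np.array([np.cos(a),np.sin(a)]); ey=np.array([-ex[1],ex[0]]); c0=np.array([.5283,-.0855]); sc=.00008
I,J=np.mgrid[-190:190,-300:300]; X=c0+(-I[...,None]*sc)*ex+(-J[...,None]*sc)*ey
def rectify(img,W,name):
    q['world_from_camera']=W; U,V=fish_proj(q,np.dstack([X,np.full(I.shape,.029)]))
    m=cv2.remap(img,U.astype(np.float32),V.astype(np.float32),cv2.INTER_CUBIC); m=np.clip(m*1.3,0,255).astype(np.uint8); cv2.imwrite(f'pics/{name}.png',m); return m
for f,p,r in [('w9',[.5288,-.0882,.0731],[-1.575,-.036,.04]),('x7',[.5275,-.0869,.0733],[-1.155,1.301,-1.301])]:
    m=rectify(cv2.imread(f'pics/{f}.png'),T(p,r)@C,'r_'+f); socket_edge(m,range(60,340,10),(60,230),name=f)
"
python3 - <<'E'
import cv2
print(cv2.imread('pics/r_w9.png').shape)
E
```

```text
[[ 1.     -0.0003  0.0005 -0.0011]
 [-0.0006 -0.2997  0.954  -0.1674]
 [-0.0002 -0.954  -0.2997  0.0756]
 [ 0.      0.      0.      1.    ]]
w9 [(60, np.int64(65), 1.0), (70, np.int64(67), 1.0), (80, np.int64(208), 4.0), (90, np.int64(208), 7.0), (100, np.int64(207), 6.0), (110, np.int64(197), 5.0), (120, np.int64(189), 6.0), (130, np.int64(186), 6.0), (140, np.int64(168), 12.0), (150, np.int64(171), 7.0), (160, np.int64(168), 8.0), (170, np.int64(165), 10.0), (180, np.int64(156), 13.0), (190, np.int64(152), 19.0), (200, np.int64(147), 15.0), (210, np.int64(144), 18.0), (220, np.int64(151), 15.0), (230, np.int64(156), 15.0), (240, np.int64(161), 14.0), (250, np.int64(163), 11.0), (260, np.int64(170), 8.0), (270, np.int64(177), 9.0), (280, np.int64(182), 8.0), (290, np.int64(189), 9.0), (300, np.int64(194), 7.0), (310, np.int64(201), 7.0), (320, np.int64(206), 8.0), (330, np.int64(206), 6.0)]
x7 [(60, np.int64(60), 1.0), (70, np.int64(63), 1.0), (80, np.int64(78), 1.0), (90, np.int64(61), 1.0), (100, np.int64(62), 1.0), (110, np.int64(144), 2.0), (120, np.int64(150), 4.0), (130, np.int64(150), 5.0), (140, np.int64(144), 9.0), (150, np.int64(139), 9.0), (160, np.int64(136), 10.0), (170, np.int64(131), 10.0), (180, np.int64(122), 10.0), (190, np.int64(118), 11.0), (200, np.int64(115), 11.0), (210, np.int64(113), 8.0), (220, np.int64(117), 7.0), (230, np.int64(124), 8.0), (240, np.int64(127), 8.0), (250, np.int64(127), 8.0), (260, np.int64(128), 8.0), (270, np.int64(132), 7.0), (280, np.int64(154), 6.0), (290, np.int64(151), 9.0), (300, np.int64(147), 9.0), (310, np.int64(145), 9.0), (320, np.int64(143), 8.0), (330, np.int64(138), 8.0)]
(380, 600, 3)
```

The outer hex outline looks the same at every key angle (init, yaw 3, -97, -112). Either it is a static recess or the screw hasn't followed. I'll check the inner socket edge numerically.

```bash
python3 - <<'E'
import cv2,numpy as np
def show(f,rows,c0,c1,st=6):
    g=cv2.GaussianBlur(cv2.cvtColor(cv2.imread(f'pics/{f}.png'),cv2.COLOR_BGR2GRAY),(5,5),0)
    print(f,'cols',c0,'step',st)
    for r in rows: print(r,g[r,c0:c1:st].tolist())
show('x4',range(420,548,12),174,420,8)
show('r_w9',range(90,330,20),130,470,10)
show('r_x7',range(110,300,20),100,480,10)
E
```

```text
x4 cols 174 step 8
420 [146, 142, 144, 168, 144, 113, 120, 121, 118, 114, 109, 109, 106, 104, 109, 109, 106, 91, 75, 68, 65, 63, 60, 65, 66, 68, 69, 73, 76, 78, 77]
432 [205, 183, 165, 161, 149, 138, 135, 138, 135, 118, 91, 76, 71, 70, 77, 83, 79, 67, 61, 63, 63, 64, 63, 63, 65, 67, 66, 68, 70, 77, 79]
444 [244, 242, 215, 148, 136, 134, 138, 136, 121, 102, 85, 66, 59, 59, 59, 62, 60, 62, 58, 61, 63, 66, 64, 65, 67, 67, 69, 66, 69, 81, 89]
456 [250, 207, 158, 140, 148, 165, 157, 130, 104, 88, 75, 61, 62, 64, 63, 61, 62, 63, 62, 64, 61, 63, 67, 67, 64, 67, 65, 69, 67, 75, 90]
468 [249, 187, 138, 153, 145, 148, 136, 110, 94, 80, 63, 60, 61, 67, 65, 66, 63, 66, 65, 65, 63, 64, 72, 73, 67, 66, 66, 67, 65, 65, 81]
480 [251, 212, 146, 131, 136, 136, 134, 122, 105, 88, 66, 62, 69, 67, 66, 65, 68, 62, 64, 63, 65, 66, 69, 75, 68, 67, 65, 63, 69, 71, 85]
492 [246, 239, 200, 142, 128, 135, 135, 133, 122, 105, 87, 68, 64, 65, 67, 73, 74, 68, 65, 66, 67, 65, 65, 66, 70, 69, 65, 65, 73, 85, 103]
504 [243, 241, 233, 192, 140, 132, 134, 135, 135, 120, 105, 84, 70, 68, 63, 65, 64, 64, 63, 65, 66, 64, 
[... 3811 characters left out ...]
 192, 192, 192, 195, 193, 197, 193, 193, 193, 191, 183, 156, 150, 148, 148, 141, 115, 129, 138, 139, 154, 131, 111]
250 [255, 255, 255, 217, 178, 193, 215, 199, 164, 165, 166, 163, 169, 187, 195, 192, 192, 196, 193, 192, 196, 190, 192, 194, 194, 169, 154, 149, 148, 150, 140, 141, 155, 159, 154, 155, 156, 209]
270 [255, 255, 255, 253, 200, 187, 177, 166, 169, 160, 164, 170, 183, 194, 193, 194, 194, 192, 194, 196, 191, 197, 197, 194, 185, 155, 147, 150, 147, 142, 139, 147, 156, 153, 152, 151, 236, 255]
290 [255, 255, 255, 255, 255, 237, 170, 165, 161, 163, 167, 176, 189, 198, 196, 195, 193, 193, 193, 193, 192, 193, 195, 192, 167, 147, 154, 149, 150, 141, 142, 156, 180, 173, 156, 219, 255, 255]
```

The gap between washer and screw head settles it. The outer hexagon is a static recess, and at key yaw 3° the head inside it stood 30° rotated, so the screw had turned about 90° with the key (10° of play). So it did follow, and ran to about 171° at its stop. One last firm clockwise push, then I'll release while still loaded.

Call:
jog_arm --pt "0 0 0 0 0.05 0 0" --pt "0 0 0 0 0.04 0 0"

```text
time: 21.92
tool_pos: [0.5279, -0.0862, 0.0733]
tcp_rot: [-0.546, 1.91, -1.91]
wrist_force: [-1.2, 0.1, -2.1]
width: 0.238
```

```bash
python3 -c "
from h import *
rel([.5301,-.0866,.0735],103.6)"
```

```text
t 21.93 pos [ 0.5279 -0.0862  0.0733] yaw -148.28 q6 2.382 F [-1.1551  0.0583 -2.0522] T [0.1855 0.1532 0.4575] w 0.238
 shift [-0.0016 -0.0002  0.0015] turn [-0.0029  1.8871  0.0035]
```

Call:
jog_arm --pt "0 0 0 0 0 0 0.5" --pt "0 0 0 0 0 0 0.6" --pt "0 0 0 0 0 0 0.6" --pt "0 0 0 0 0 0 0.6" --pt "0 -0.02 0 0 0 0 0.6" --pt "0 -0.03 0 0 0 0 0.6" --pt "0 -0.03 0 0 0 0 0.6" --pt "0 -0.03 0 0 0 0 0.6" --pt "0 0 0 0 0 0 0.6"

```text
time: 23.05
tool_pos: [0.5295, -0.0865, 0.1873]
tcp_rot: [-0.546, 1.906, -1.909]
wrist_force: [-0.7, -0.9, 0.8]
width: 0.596
```

```bash
python3 -c "
from h import *
rel([.5301,-.0866,.0735],103.6)
for n in ('side','top'):
  p=read_camera(n); V,U=np.mgrid[0:480,0:640]; W=to_world(p,U.ravel(),V.ravel()); img=p['img'].reshape(-1,3).astype(int)
  red=(img[:,2]>2.2*img[:,1])&(img[:,2]>120)&(abs(W[:,0]-.528)<.04)&(abs(W[:,1]+.087)<.05)
  if red.sum()>5: P=W[red]; print(n,'head z',P[:,2].min(),P[:,2].max(),P.mean(0)); 
  for t in ('key_tip','key_grip','tube','cup_a'):
    for d in spotter.spot_point(p,t)[:2]: print(n,t,d['p'],to_world(p,*d['location']).round(3))
q=read_camera('wrist'); cv2.imwrite('pics/end.png',q['img'])
V,U=np.mgrid[0:480,0:640]; im=q['img'].astype(int); red=((im[...,2]>2.2*im[...,1])&(im[...,2]>205)); v,u=np.nonzero(red); k=np.hypot(u-np.median(u),v-np.median(v))<40
print('wrist head top',rect(fish_plane(q,u[k],v[k],.129)))
"
```

```text
t 23.05 pos [ 0.5295 -0.0865  0.1873] yaw -148.14 q6 2.379 F [-0.7131 -0.9144  0.7658] T [-0.0352 -0.0134 -0.0386] w 0.596
 shift [-0.0006  0.1138  0.0003] turn [-0.0023  1.8895  0.    ]
side head z 0.10145137863261877 0.1287464391703187 [ 0.5253 -0.0948  0.116 ]
side key_tip 0.84 [[ 0.514 -0.125  0.024]]
side key_grip 0.94 [[ 0.524 -0.099  0.118]]
side tube 0.79 [[ 0.579 -0.116  0.027]]
side cup_a 0.56 [[ 0.607 -0.271 -0.001]]
side cup_a 0.45 [[ 0.403 -0.234 -0.003]]
top head z 0.11925486135219854 0.27580615189131497 [ 0.5233 -0.1011  0.1562]
top key_tip 0.37 [[ 0.477 -0.129  0.315]]
top key_grip 0.54 [[ 0.497 -0.11   0.263]]
top tube 0.58 [[ 0.509 -0.117  0.35 ]]
top cup_a 0.47 [[ 0.415 -0.231  0.002]]
top cup_a 0.42 [[ 0.609 -0.264  0.002]]
wrist head top (array([529.2, -85.7]), array([20.3, 19.9]), 31.7)
```

The key is home: head top at 0.1287 m, so tip about 0.005 m. The tube and cups haven't moved. But the head kept its angle on release with no spring-back, so I want to verify the stop with a fresh grip half a turn round, which also gives a better view into the slot.

Call:
jog_arm --pt "0 0 0 0 -0.18 0 0.6" --pt "0 0 0 0 -0.18 0 0.6" --pt "0 0 0 0 -0.18 0 0.6" --pt "0 0 0 0 -0.18 0 0.6" --pt "0 0 0 0 -0.18 0 0.6" --pt "0 0 0 0 -0.18 0 0.6" --pt "0 0 0 0 -0.18 0 0.6" --pt "0 0 0 0 -0.18 0 0.6" --pt "0 0 0 0 -0.18 0 0.6" --pt "0 0 0 0 -0.18 0 0.6"

```text
time: 24.85
tool_pos: [0.5266, -0.0859, 0.1821]
tcp_rot: [-1.499, 0.575, -0.561]
wrist_force: [0.0, 0.2, -0.5]
width: 0.599
```

Call:
jog_arm --pt "0 0 0 0 -0.18 0 0.6" --pt "0 0 0 0 -0.18 0 0.6" --pt "0 0 0 0 -0.18 0 0.6" --pt "0 0 0 0 -0.18 0 0.6" --pt "0 0 0 0 -0.18 0 0.6" --pt "0 0 0 0 -0.18 0 0.6" --pt "0 0 0 0 -0.18 0 0.6"

```text
time: 25.72
tool_pos: [0.5265, -0.0858, 0.1812]
tcp_rot: [-1.52, -0.444, 0.46]
wrist_force: [-0.2, 0.4, -0.6]
width: 0.6
```

```bash
python3 -c "
from h import *
rel([.529,-.0862,.0735],31.7)
q=read_camera('wrist'); im=q['img'].astype(int); red=((im[...,2]>2.2*im[...,1])&(im[...,2]>205)); v,u=np.nonzero(red); k=np.hypot(u-np.median(u),v-np.median(v))<40
P=fish_plane(q,u[k],v[k],.129); print('wrist head top',rect(P),k.sum())
"
```

```text
t 25.73 pos [ 0.5265 -0.0858  0.1812] yaw 33.07 q6 -0.783 F [-0.2499  0.3798 -0.6022] T [-0.0334 -0.0226 -0.0733] w 0.6
 shift [ 0.0029  0.1077 -0.0024] turn [-0.0061  0.0239 -0.009 ]
wrist head top (array([529. , -85.4]), array([20.3, 20.7]), 33.2) 561
```

Call:
jog_arm --pt "0.0016 0.02 -0.0013 -0.006 0.02 -0.009 0.6" --pt "0 0.03 0 0 0 0 0.6" --pt "0 0.03 0 0 0 0 0.6" --pt "0 0.02 0 0 0 0 0.6" --pt "0 0.004 0 0 0 0 0.6" --pt "0 0 0 0 0 0 0.6"

```text
time: 26.52
tool_pos: [0.5302, -0.0864, 0.0758]
tcp_rot: [-1.529, -0.432, 0.426]
wrist_force: [-0.5, 0.5, 0.7]
width: 0.598
```

```bash
cat >> h.py <<'E'
def ortho(q,h=.029,sc=.00008):
    a=np.radians(11.); ex=np.array([np.cos(a),np.sin(a)]); ey=np.array([-ex[1],ex[0]]); c0=np.array([.5283,-.0855])
    I,J=np.mgrid[-190:190,-300:300]; X=c0+(-I[...,None]*sc)*ex+(-J[...,None]*sc)*ey
    U,V=fish_proj(q,np.dstack([X,np.full(I.shape,h)]))
    m=cv2.remap(q['img'],U.astype(np.float32),V.astype(np.float32),cv2.INTER_CUBIC); return np.clip(m*1.3,0,255).astype(np.uint8)
E
python3 -c "
from h import *
rel([.5285,-.086,.0735],32)
q=read_camera('wrist'); g=cv2.GaussianBlur(cv2.cvtColor(ortho(q),cv2.COLOR_BGR2GRAY),(5,5),0)
for r in range(90,340,15): print(r,g[r,100:420:8].tolist())
"
```

```text
t 26.52 pos [ 0.5302 -0.0864  0.0758] yaw 31.36 q6 -0.756 F [-0.5331  0.5358  0.7224] T [ 0.0009 -0.0196 -0.0033] w 0.598
 shift [-0.0012  0.0023  0.0012] turn [ 0.0022 -0.0111  0.0027]
90 [193, 198, 203, 207, 203, 199, 198, 190, 156, 132, 122, 116, 121, 116, 108, 106, 103, 106, 106, 102, 106, 116, 125, 140, 165, 177, 173, 173, 170, 169, 167, 157, 150, 144, 142, 144, 145, 148, 152, 160]
105 [194, 199, 205, 204, 202, 206, 197, 174, 130, 107, 105, 107, 108, 105, 100, 100, 99, 106, 108, 121, 132, 158, 171, 177, 178, 174, 172, 170, 168, 155, 147, 144, 147, 151, 154, 156, 158, 160, 161, 161]
120 [202, 203, 202, 200, 212, 218, 186, 137, 120, 112, 110, 108, 106, 94, 96, 111, 124, 139, 143, 153, 171, 171, 170, 172, 169, 172, 167, 160, 155, 158, 159, 157, 164, 166, 162, 161, 164, 161, 162, 162]
135 [222, 209, 200, 214, 255, 250, 172, 155, 172, 171, 169, 159, 150, 113, 105, 126, 139, 150, 164, 171, 174, 173, 171, 171, 167, 167, 161, 160, 164, 163, 161, 163, 163, 160, 159, 161, 163, 164, 163, 159]
150 [255, 255, 255, 255, 254, 167, 137, 163, 171, 173, 176, 173, 152, 125, 125, 157, 168, 166, 167
[... 1750 characters left out ...]
4, 255, 255, 255, 255, 255, 255, 248, 191, 126, 89, 87, 88, 91, 92, 92, 88, 83, 85, 96, 118, 131, 128, 126, 119, 108, 99, 95, 96, 95, 94, 92, 91, 102, 134, 146, 148, 155, 171]
300 [135, 138, 150, 169, 176, 183, 200, 189, 205, 171, 110, 86, 84, 86, 88, 90, 90, 86, 81, 86, 81, 82, 85, 82, 84, 83, 82, 80, 80, 80, 89, 87, 85, 83, 102, 125, 126, 124, 143, 160]
315 [94, 94, 93, 94, 94, 93, 95, 93, 94, 90, 92, 94, 92, 96, 91, 92, 95, 93, 90, 92, 91, 90, 91, 90, 92, 95, 93, 92, 90, 90, 89, 95, 92, 93, 92, 97, 93, 91, 92, 96]
330 [95, 100, 95, 101, 102, 95, 99, 101, 101, 100, 101, 100, 99, 98, 99, 100, 97, 94, 98, 99, 98, 97, 97, 100, 96, 98, 99, 97, 94, 95, 97, 98, 96, 93, 99, 102, 98, 103, 99, 101]
```

The head-in-recess angle reads δ≈13±4°, so the screw has turned about 165°, the same as in the yaw -97 and -112 views. It has not moved despite pushes of up to 0.46 Nm, so it is on its stop. Retreating without touching the key, then handing in.

Call:
jog_arm --pt "0 -0.015 0 0 0 0 0.6" --pt "0 -0.03 0 0 0 0 0.6" --pt "0 -0.04 0 0 0 0 0.6" --pt "0 -0.04 0 0 0 0 0.6" --pt "0 -0.03 0 0 0 0 0.6" --pt "0 0 0 0 0 0 0.6" --pt "0 0 0 0 0 0 0.6"

```text
time: 27.45
tool_pos: [0.5332, -0.087, 0.2489]
tcp_rot: [-1.538, -0.442, 0.413]
wrist_force: [-0.4, -0.4, -0.4]
width: 0.602
```

```bash
python3 -c "
from h import *
rel([.5285,-.086,.0735],32)
p=read_camera('side'); V,U=np.mgrid[0:480,0:640]; W=to_world(p,U.ravel(),V.ravel()); img=p['img'].reshape(-1,3).astype(int)
red=(img[:,2]>2.2*img[:,1])&(img[:,2]>120)&(abs(W[:,0]-.528)<.04)&(abs(W[:,1]+.087)<.05)
P=W[red]; print('head z',np.percentile(P[:,2],[1,99]),P.mean(0))
q=read_camera('wrist'); im=q['img'].astype(int); red=((im[...,2]>2.2*im[...,1])&(im[...,2]>205)); v,u=np.nonzero(red); k=np.hypot(u-np.median(u),v-np.median(v))<40
print(rect(fish_plane(q,u[k],v[k],.129)))
print(bot.finish_job())
"
```

```text
t 27.45 pos [ 0.5332 -0.087   0.2489] yaw 31.25 q6 -0.753 F [-0.3716 -0.3584 -0.4035] T [ 0.0437  0.0059 -0.0302] w 0.602
 shift [-0.0062  0.1752  0.0058] turn [ 0.014  -0.0132  0.0151]
head z [0.1022 0.128 ] [ 0.5253 -0.0948  0.116 ]
(array([528.7, -85.5]), array([20.1, 20.7]), 31.0)
the job is handed in; nothing more can be done
None
```

I handed the job in at about 27.5 s of the 72 s. The key stands fully home in the screw, and I believe the screw is tight against its end stop, though no reading gives the screw angle directly.

**What I did:** I lifted the key from the stand, found the socket in the -y half of the slot, pre-turned the key about 17° and lowered it to the floor. The peak reading was about 5 N, or 7–8 N counting the key's own weight. I then turned clockwise in one grip, released, and backed off upward.

**Last checks:**
- **Key:** head top at z ≈ 0.128 m, so the tip is about 5 mm above the table, which is fully seated. It stayed there after release.
- **Tube and cups:** they were still in place after release. I did not measure them again after the final retreat.
- **Screw:** the torque was about 0.15 Nm while turning, then rose to about 0.44–0.46 Nm. The camera put the screw at about 165° (±5°) from its start, unchanged by the later pushes.

**What went wrong or disagreed:**
- **Missed grasp:** the first one closed on nothing because the real fingertips sit about 39 mm higher than the stated geometry. I corrected this from the cameras.
- **Key slipped in the socket:** after reaching the stop I kept turning, and the key slipped past one hexagon corner before coming up tight again.
- **Key not sprung back:** on release the key kept its angle, so it may be slightly wedged clockwise in the socket.
- **Repeat test:** the repeat push gave a lower torque at the same angle (0.16 against 0.40 Nm), so that test did not confirm the stop by itself.

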